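Load the board-curing carousel

ROBOT

A 6-joint arm with a two-finger parallel gripper is mounted at the origin on the work surface. World frame = base frame: x ahead of the robot, y to its left, z up, the work surface at z = 0. Lengths are in mm, angles in rad, forces in N, time in s.
With the tool pointing down it reaches from about 425 to 950 mm from the base axis. Payload 3.5 kg.
Tool frame: the origin (TCP) lies on the centre line of the jaws, within the pads' length; the fingertips stand 19 mm ahead of it and the grasp point (between the pads) is the TCP; z points along the fingers, y is the direction in which the jaws open and shut (so a half turn about z gives the same grasp; the last joint's range is limited). The gripper opens to 85 mm and grips with 20 to 120 N. Pads are 22 mm wide; open, the fingers measure 114 mm over their backs; the gripper's body (76 mm by 85 mm) begins 54 mm behind the grasp point. The pads swing forward as they close: fully open they stand 13 mm farther back than shut.
Start: joints at [-1.459, 0.286, 1.577, -0, 1.279, -0.15], TCP at [174.728, -651.979, 250.325] pointing down, gripper open.
Joint ranges: [-2.77, 2.77], [-0.9, 2.22], [0.21, 2.48], [-1.53, 4.67], [0.24, 2.81], [-2.84, 2.84]. Speed limits (rad/s): [2.79, 2.79, 3.14, 3.14, 3.14, 3.14].

INTERFACE

Orientations are given as a unit quaternion [x, y, z, w].
In Python, from cell import robot, cams, ticket gives the robot as it stands. The module is installed in compiled form; this text tells all that it offers.
- The arm moves only by the tool jog_arm, never from a script. Its argument "targets" is a list of rows, each a list of 7 numbers: the finger opening in mm, from 0 to 85.4, then the shift along the world's x, y, z in units of 50 mm (1.0 is 50 mm), then the turn, a rotation vector about the world's x, y, z in units of 10 degrees (1.0 is 10 degrees). A call has 1 to 5 rows; each row shifts and turns the pose as measured when the row begins; what a row does not reach is not made up. A row lasts 1/8 s, in which the tool goes at most 62.5 mm and 10.7 degrees, less where a joint would pass 70% of its speed; a pose out of reach is approached as far as the arm can. A call is refused whole if a number of a shift passes 1 or a number of a turn 1, either way. A call with a gripper value outside its range is refused whole. The fingers move at their own pace and stop on an object; "newtons" is the grip in N (left out, the last holds). Time passes only in rows, so rows that do not move let the fingers close. It gives the time, the measured TCP pose, the force and the opening at its end, in the units of the state.
- robot.state(): the state, without advancing time (a new reading comes with each control period).
- cams.capture(name): name is "scene" or "side" or "wrist"; returns a dict with "image" (400x640x3 uint8, red, green, blue), "K" (3x3 intrinsics, pixels), "T" (4x4, takes a point from camera to world coordinates). Camera axes: x right, y down, z forward; pixel columns grow to the right and rows downward; lengths in mm; the calibration is good to about 2 mm. A picture is of the moment at which its call begins. There is no depth.
- ticket.close_job(): hands the job in, once; it reports no verdict.
The state is a dict: "time_s": time; "qpos": joint angles; "joint_vel": joint speeds; "joint_torque": joint torques, N m; "ee_pos": TCP position; "ee_rot": TCP orientation; "force": force on the tool from outside, world axes, zero at the start; "torque": the same for the moment, N m; "gripper_width": opening from 0.0 (shut) to 1.0 (fully open).
Only numpy, scipy, OpenCV 4.12 (cv2) and the standard library are available. Lean on these libraries where they do the work, as an engineer would, in place of code of your own. Each camera call takes 0.05 s, during which the arm holds its last target.

TASK

Lift the lid off the curing carousel's port by its knob and set it down aside, then stand every circuit-board cassette from the mat gently in a nest of its own inside, through the port; cranking the handwheel brings the next nest under the port, two full turns for each nest. When all are in, turn the wheel on until an empty nest is squarely under the port, then put the lid back on the port. Leave the bottle, the jar and the opened phone alone.

Things in the scene. Friction and masses are not known exactly. Their poses are not given: they have to be found in the camera images.
- carousel_housing: Curing carousel: grey housing 300 x 300 mm with a flat see-through and grey cover, top 120 mm above the bench, cover 8 mm thick. Fixed, but its place and yaw vary. Origin: centre of its underside, on the turntable's axis. x points away from the robot, y to its left side, z up. The handwheel stands on its left (centre at x -30, y +225 mm), on a gearbox 50 mm high.
- port (a point): Loading port: rectangular hole in the cover, 104 mm (along x) by 112 mm (along y), the only way in. The point is its centre at the cover's top face, 120 mm above the bench, at x -84 mm, y 0 of the housing; axes as the housing's.
- turntable (a joint): Angle of the geared turntable in the housing (rad, counter-clockwise from above). It has four nests 90 degrees apart, centres 84 mm from its axis. A nest is squarely under the port at whole multiples of pi/2. Driven by the handwheel only, the same way round, one eighth as far: two full wheel turns move it by one nest. Stays where left.
- handwheel (a joint): Angle of the handwheel (rad, counter-clockwise from above positive; full turns are counted). Upright axis, drag about 0.1 N m, no stop within 10 turns either way of zero, stays where left, may be turned either way. A nest is squarely under the port at whole multiples of 4 pi; nest 0 at 0, nest 3 at 4 pi, nest 2 at 8 pi, nest 1 at 12 pi or -4 pi.
- wheel_hub (a point): Centre of the handwheel's upper face, 97 mm above the bench, on its upright axis. The wheel is a dark disc of 62 mm radius, 12 mm thick, with a small steel boss.
- handle_mid (a point): On the axis of the red crank handle, 30 mm above the wheel's face: an upright round grip 22 mm in diameter, standing 50 mm out of the face, 46 mm from the wheel's axis. It spins freely on its own pin, so it can be held with a fixed hand orientation while it is carried round the circle.
- lid: Loose lid, on the port at first: yellow plate 124 x 132 x 8 mm over a boss 90 x 98 x 8 mm that drops into the port (7 mm play each side); 0.25 kg. Origin: centre of the boss's underside, x along the 124 mm, z up. Black upright knob on its centre, 24-28 mm in diameter, 16 to 58 mm above the origin. Origin 112 mm above the bench when in the port; aside on the mat it stands on its boss.
- flux_bottle: Bystander: yellow bottle, 48 mm in diameter, 130 mm tall. Origin at the centre of its underside. Leave alone.
- paste_jar: Bystander: white jar with a green cap, 60 mm in diameter, 60 mm tall. Origin at the centre of its underside. Leave alone.
- open_phone: Bystander: dark opened phone lying flat, 150 x 72 x 10 mm. Origin at the centre of its underside, x along its length. Leave alone.
- nest0 (a point): One of four like nests on the turntable: white floor in a 10 mm high black frame, inside 84 mm (across the turntable's radius) by 54 mm (along it). The point is the centre of its floor, 48 mm above the bench. Its axes turn with the turntable but are the same for all nests. Squarely under the port, its 84 mm side lies along the port's y.
- cassette0: Circuit-board cassette, standing at first on the blue mat (top 3 mm above the bench): foot plate 74 x 44 x 8 mm, on it an upright green slab 60 x 14 x 48 mm with a white top edge; 56 mm tall, 0.16 kg. Origin: centre of the underside; x along the 74 mm side and the slab, y across the slab, z up. Two or three of the four are present. In a nest its top is 8 mm below the cover.
- nest1 (a point): One of four like nests on the turntable: white floor in a 10 mm high black frame, inside 84 mm (across the turntable's radius) by 54 mm (along it). The point is the centre of its floor, 48 mm above the bench. Its axes turn with the turntable but are the same for all nests. Squarely under the port, its 84 mm side lies along the port's y.
- cassette1: Circuit-board cassette, standing at first on the blue mat (top 3 mm above the bench): foot plate 74 x 44 x 8 mm, on it an upright green slab 60 x 14 x 48 mm with a white top edge; 56 mm tall, 0.16 kg. Origin: centre of the underside; x along the 74 mm side and the slab, y across the slab, z up. Two or three of the four are present. In a nest its top is 8 mm below the cover.
- nest2 (a point): One of four like nests on the turntable: white floor in a 10 mm high black frame, inside 84 mm (across the turntable's radius) by 54 mm (along it). The point is the centre of its floor, 48 mm above the bench. Its axes turn with the turntable but are the same for all nests. Squarely under the port, its 84 mm side lies along the port's y.
- cassette2: Circuit-board cassette, standing at first on the blue mat (top 3 mm above the bench): foot plate 74 x 44 x 8 mm, on it an upright green slab 60 x 14 x 48 mm with a white top edge; 56 mm tall, 0.16 kg. Origin: centre of the underside; x along the 74 mm side and the slab, y across the slab, z up. Two or three of the four are present. In a nest its top is 8 mm below the cover.
- nest3 (a point): One of four like nests on the turntable: white floor in a 10 mm high black frame, inside 84 mm (across the turntable's radius) by 54 mm (along it). The point is the centre of its floor, 48 mm above the bench. Its axes turn with the turntable but are the same for all nests. Squarely under the port, its 84 mm side lies along the port's y.
- cassette3: Circuit-board cassette, standing at first on the blue mat (top 3 mm above the bench): foot plate 74 x 44 x 8 mm, on it an upright green slab 60 x 14 x 48 mm with a white top edge; 56 mm tall, 0.16 kg. Origin: centre of the underside; x along the 74 mm side and the slab, y across the slab, z up. Two or three of the four are present. In a nest its top is 8 mm below the cover.
Not all that is in view belongs to the job. What is shaped like the cassette1 but red is not meant. Leave any blue look-alike of the lid alone.

How it is judged:
By the outcome, as a careful person would: the job done as asked, in the order asked, and still so for the second after the job is handed in, with the robot touching nothing.
Of cassette0, cassette1, cassette2, cassette3 only 2 to 3 are there at a start; the rules pass over those that are not, and their reading is None.
At some moment in a run one of cassette0, cassette1, cassette2, cassette3, lid may be knocked a few centimetres aside while the robot is not near it.
It also fails if it takes over 210 s, if anything falls off the work surface, if the arm or the gripper's body presses on something with over 40 N, if the wrist force passes 120 N, or if a joint passes its speed limit or range.

## Working session

There is one attempt and no reset: what is moved stays moved. The work goes in short steps, Python scripts to look and compute and a tool call to move; the robot and the scene stay as the last step left them, time stands still between calls to the robot, and variables do not carry over. Pictures are saved under pics/ and viewed, and the job is handed in when it is done.

Besides the shell and the picture viewer there is one more tool, called by a JSON object that holds its "op" and its "data". jog_arm: Moves the arm, as the interface text tells. Its arguments: {"type":"object","properties":{"targets":{"type":"array","items":{"type":"array","items":{"type":"number"}}},"newtons":{"type":"number"}},"required":["targets"]}

```bash
mkdir -p pics; ls
cat > h.py <<'E'
import numpy as np, cv2
from cell import robot, cams, ticket
def cap(n,fn=None):
    c=cams.capture(n)
    if fn: cv2.imwrite('pics/'+fn,c['image'][:,:,::-1])
    return c
def ray(c,u,v,z):
    K=np.array(c['K']);T=np.array(c['T'])
    d=T[:3,:3]@np.linalg.solve(K,[u,v,1]);o=T[:3,3]
    return (o+d*(z-o[2])/d[2])
def proj(c,p):
    K=np.array(c['K']);T=np.array(c['T'])
    q=K@(T[:3,:3].T@(np.array(p,float)-T[:3,3]));return q[:2]/q[2]
E
python3 - <<'E'
from h import *
for n in ['scene','side','wrist']:
    c=cap(n,n+'0.png');print(n,np.round(c['K'],1).tolist(),np.round(c['T'],3).tolist())
print(robot.state())
E
```

```text
pics
scene [[488.5, 0.0, 319.8], [0.0, 488.5, 192.2], [0.0, 0.0, 1.0]] [[-0.195, 0.779, -0.595, 1311.271], [0.981, 0.154, -0.12, 199.579], [-0.002, -0.607, -0.794, 1176.624], [0.0, 0.0, 0.0, 1.0]]
side [[413.9, 0.0, 322.2], [0.0, 413.9, 195.9], [0.0, 0.0, 1.0]] [[-0.972, -0.146, 0.182, 278.618], [-0.233, 0.654, -0.72, 928.576], [-0.014, -0.742, -0.67, 943.926], [0.0, 0.0, 0.0, 1.0]]
wrist [[313.2, 0.0, 316.6], [0.0, 313.2, 195.7], [0.0, 0.0, 1.0]] [[0.258, -0.917, -0.304, 252.532], [-0.966, -0.246, -0.08, -631.905], [-0.001, 0.315, -0.949, 373.909], [0.0, 0.0, 0.0, 1.0]]
{'time_s': 0.15, 'qpos': array([-1.45898627e+00,  2.86990692e-01,  1.57780797e+00, -5.08964596e-06,
        1.27857936e+00, -1.50010282e-01]), 'joint_vel': array([ 0.00018829, -0.00298814, -0.00437334,  0.00091758,  0.0015317 ,
        0.00118225]), 'joint_torque': array([-2.68303131e-05, -4.06605470e+01, -2.93140787e+01, -1.54104769e-04,
        3.95639756e-03, -1.33654634e-07]), 'ee_pos': array([ 174.68562177, -651.53044518,  249.26360874]), 'ee_rot': array([ 9.91443003e-01,  1.30537254e-01,  1.46135431e-05, -8.92570662e-04]), 'force': array([1.35994668, 0.11334645, 0.18126336]), 'torque': array([ 0.02375377,  0.05640044, -0.03571524]), 'gripper_width': 0.995658255164166}
```

View pics/scene0.png

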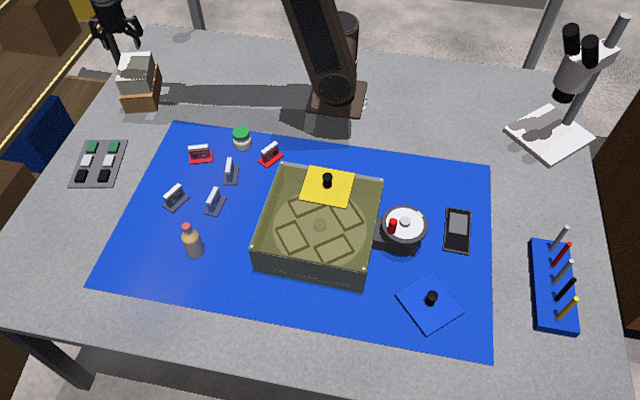

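View pics/side0.png

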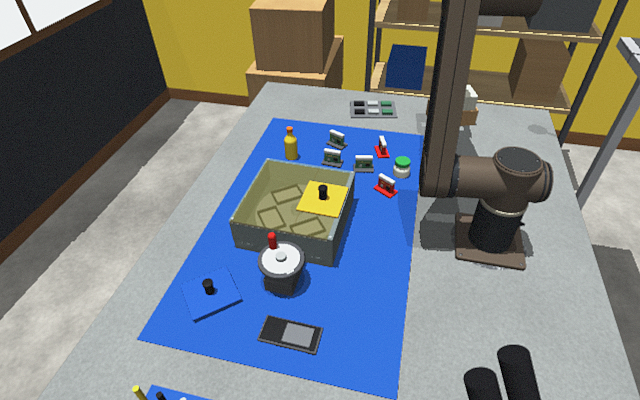

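View pics/wrist0.png

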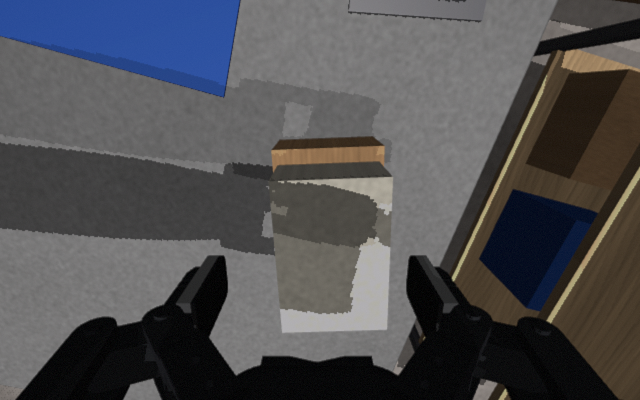

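Scene view: three green-slab cassettes near (174,197), (214,201), (230,171). The red look-alikes at (200,154) and (270,153) are not meant. The yellow lid with its knob is at (327,187), the blue look-alike lid at (430,302), the wheel at (403,225) with its red handle at (392,226), and the housing at (318,225).

Run:
```python
from h import *
a=cv2.imread('pics/scene0.png')
cv2.imwrite('pics/z1.png',cv2.resize(a[120:300,150:440],None,fx=2.7,fy=2.7,interpolation=cv2.INTER_CUBIC))
cv2.imwrite('pics/z1b.png',cv2.resize(a[125:225,150:290],None,fx=5.6,fy=5.6,interpolation=cv2.INTER_CUBIC))
b=cv2.imread('pics/side0.png')
cv2.imwrite('pics/z2.png',cv2.resize(b[120:300,220:420],None,fx=3.3,fy=3.3,interpolation=cv2.INTER_CUBIC))
```

```text
(no output)
```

View pics/z1.png

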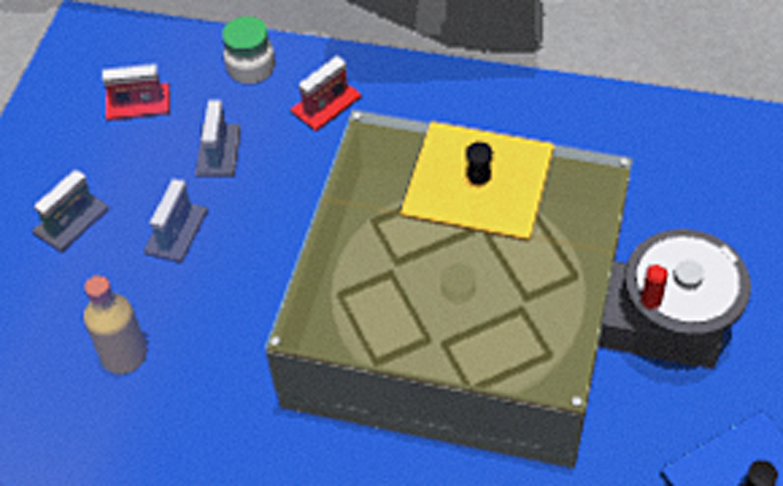

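View pics/z1b.png

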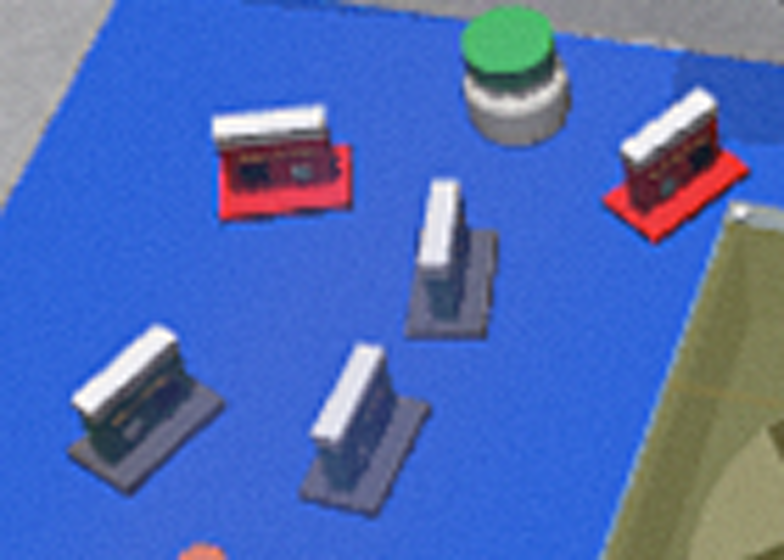

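View pics/z2.png

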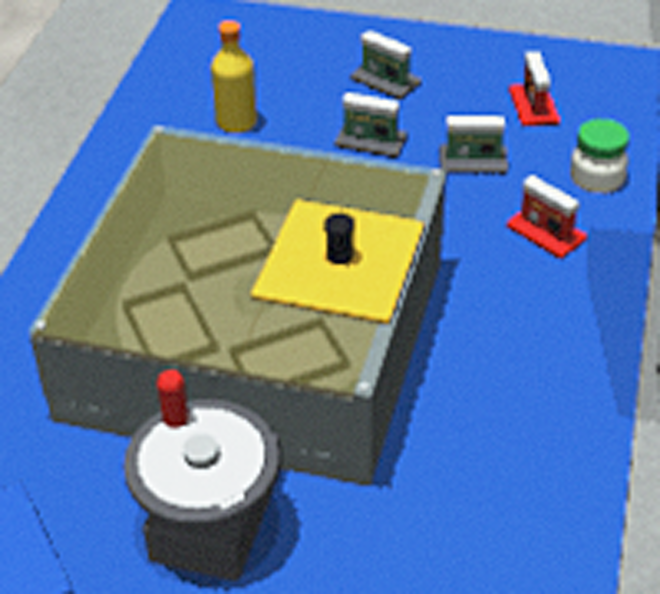

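```bash
cat > m1.py <<'E'
from h import *
c=cap('scene');s=cap('side')
f=lambda p:(p[0]/2.7+150-.3,p[1]/2.7+120-.3)
P=[ray(c,*f(p),120)[:2] for p in [(357,117),(625,162),(576,401),(275,342)]]
P=np.array(P);print('screws',P.round(1).tolist());ctr=P.mean(0)
print('ctr',ctr.round(1),'sides',[np.linalg.norm(P[i]-P[(i+1)%4]).round(1) for i in range(4)])
e=[P[1]-P[0],P[2]-P[3]]; print('yaw of y axis',[np.degrees(np.arctan2(-v[0],v[1])).round(2) for v in e])
e=[P[3]-P[0],P[2]-P[1]]; print('yaw of x axis',[np.degrees(np.arctan2(v[1],v[0])).round(2) for v in e])
g=lambda p:(p[0]/3.3+220-.3,p[1]/3.3+120-.3)
Q=np.array([ray(s,*g(p),120)[:2] for p in [(437,174),(364,387),(40,327),(158,130)]]);print('side',Q.round(1).tolist(),Q.mean(0).round(1))
# lid yellow
for n,k in (('scene',c),('side',s)):
    hsv=cv2.cvtColor(k['image'],cv2.COLOR_RGB2HSV)
    m=cv2.inRange(hsv,(22,190,150),(32,255,255)); 
    nn,l,st,ce=cv2.connectedComponentsWithStats(m)
    for i in range(1,nn):
        if st[i,4]>400:
            pts=np.argwhere(l==i)[:,::-1]
            w=np.array([ray(k,u,v,128)[:2] for u,v in pts],np.float32)
            print(n,'yellow',st[i].tolist(),cv2.minAreaRect(w))
    m=cv2.inRange(hsv,(0,170,90),(6,255,255))|cv2.inRange(hsv,(174,170,90),(180,255,255))
    nn,l,st,ce=cv2.connectedComponentsWithStats(m)
    for i in range(1,nn):
        if st[i,4]>25: print(n,'red',st[i].tolist(),ce[i].round(1))
    # white tops
    m=cv2.inRange(hsv,(0,0,175),(180,60,255))
    nn,l,st,ce=cv2.connectedComponentsWithStats(m)
    for i in range(1,nn):
        if st[i,4]>20:
            pts=np.argwhere(l==i)[:,::-1]
            if 120<ce[i][1]<260 and 150<ce[i][0]<440:
                w=np.array([ray(k,u,v,59)[:2] for u,v in pts],np.float32)
                r=cv2.minAreaRect(w);mu=w.mean(0);ev=np.linalg.eigh(np.cov(w.T))[1][:,1]
                print(n,'white',ce[i].round(0).tolist(),st[i,4],mu.round(1),np.round(r[0],1),np.round(r[1],1),'long dir',np.degrees(np.arctan2(ev[1],ev[0])).round(1))
E
python3 m1.py
```

```text
screws [[437.3, -86.1], [443.4, 199.1], [727.2, 188.9], [720.3, -94.4]]
ctr [582.   51.9] sides [np.float64(285.2), np.float64(284.0), np.float64(283.4), np.float64(283.0)]
yaw of y axis [np.float64(-1.22), np.float64(-1.4)]
yaw of x axis [np.float64(-1.69), np.float64(-2.05)]
side [[435.5, -85.7], [443.6, 197.9], [728.0, 191.6], [720.8, -94.6]] [582.   52.3]
scene red [190, 151, 23, 13, 111] [200.1 159.1]
scene red [258, 152, 25, 16, 137] [270.8 159.8]
scene red [389, 218, 8, 16, 83] [392.2 225.3]
scene red [552, 247, 17, 20, 50] [559.9 256.5]
scene white [369.0, 132.0] 30 [205.8 138.7] [204.7 137.3] [22.1 25.4] long dir 72.3
scene white [363.0, 141.0] 181 [249.2 124.9] [238.6 130.3] [68.6 96.1] long dir 77.7
scene white [242.0, 142.0] 40 [ 327.2 -246.9] [ 324.3 -248.4] [24.7 53.2] long dir 108.2
scene white [269.0, 147.0] 69 [ 330.2 -157.5] [ 330.5 -157.9] [14.5 60.1] long dir 148.8
scene white [384.0, 147.0] 26 [260.3 191. ] [259.8 189.4] [23.6 24.8] long dir 153.6
scene white [198.0, 146.0] 70 [ 370.8 -375.8] [ 371.1 -376.2] [14.7 58.5] long dir 109.9
scene white [228.0, 164.0] 7
[... 554 characters left out ...]

side white [383.0, 140.0] 39 [ 371.  -374.7] [ 370.3 -373.3] [15.6 59.2] long dir 107.3
side white [332.0, 150.0] 46 [ 543.1 -270.6] [ 542.1 -270.5] [16.9 59.4] long dir 176.1
side white [364.0, 156.0] 51 [ 423.6 -261. ] [ 424.1 -261.2] [60.6 17.1] long dir -170.0
side white [400.0, 170.0] 43 [ 290.4 -210.4] [ 292.3 -212. ] [24.8 52.5] long dir 162.1
side white [386.0, 178.0] 58 [ 330.6 -157.3] [ 330.9 -157.3] [16.6 59.7] long dir 148.3
side white [349.0, 181.0] 32 [ 448.8 -113.6] [ 448.7 -114.8] [10.5 61.7] long dir 91.2
side white [155.0, 216.0] 21 [997.  176.5] [997.1 174.7] [16.6 26.9] long dir 123.2
side white [281.0, 259.0] 864 [569.4 252. ] [571.7 249.5] [103.3 101.7] long dir -143.2
```

```bash
cat > m2.py <<'E'
from h import *
c=cap('scene');s=cap('side')
f=lambda p:(p[0]/2.7+150-.3,p[1]/2.7+120-.3)
g=lambda p:(p[0]/3.3+220-.3,p[1]/3.3+120-.3)
C=np.array([582,52.1]);yaw=np.radians(-1.6)
R=np.array([[np.cos(yaw),-np.sin(yaw)],[np.sin(yaw),np.cos(yaw)]])
def rep(k,q,fn):
    W=np.array([ray(k,*fn(p),58)[:2] for p in q]);L=(W-C)@R
    m=L.mean(0);print(m.round(1),np.hypot(*m).round(1),'ang',np.degrees(np.arctan2(m[1],m[0])).round(1),[np.linalg.norm(L[i]-L[(i+1)%4]).round(0) for i in range(4)],
     'edge dirs',[np.degrees(np.arctan2(*(L[(i+1)%4]-L[i])[::-1])).round(1) for i in range(4)])
rep(c,[(339,292),(393,272),(430,338),(376,362)],f)
rep(c,[(445,346),(523,310),(551,353),(474,385)],f)
rep(s,[(169,240),(253,213),(273,247),(183,278)],g)
rep(s,[(123,305),(180,285),(216,346),(163,365)],g)
rep(s,[(232,351),(319,320),(348,352),(262,387)],g)
def tri(u1,u2):
    A=[];b=[]
    for k,u in((c,u1),(s,u2)):
        T=np.array(k['T']);d=T[:3,:3]@np.linalg.solve(np.array(k['K']),[*u,1]);d/=np.linalg.norm(d)
        M=np.eye(3)-np.outer(d,d);A.append(M);b.append(M@T[:3,3])
    return np.linalg.solve(sum(A),sum(b))
print('handle',tri((392.2,225.3),(271.8,239.8)))
print('boss',tri(f((688,273)),g((202,448))))
print('knob top',tri(f((478,150)),g((340,222))))
print('lid corners',[ray(c,*f(p),128).round(1)[:2].tolist() for p in [(429,122),(552,145),(529,238),(402,213)]])
E
python3 m2.py
```

```text
[ 54.4 -63.7] 83.8 ang -49.5 [np.float64(59.0), np.float64(88.0), np.float64(59.0), np.float64(91.0)] edge dirs [np.float64(127.1), np.float64(39.2), np.float64(-49.7), np.float64(-140.7)]
[66.3 55.1] 86.2 ang 39.7 [np.float64(88.0), np.float64(56.0), np.float64(83.0), np.float64(52.0)] edge dirs [np.float64(131.0), np.float64(40.4), np.float64(-52.0), np.float64(-134.2)]
[ 54.  -59.8] 80.6 ang -47.9 [np.float64(90.0), np.float64(56.0), np.float64(94.0), np.float64(58.0)] edge dirs [np.float64(-138.9), np.float64(128.1), np.float64(42.0), np.float64(-56.4)]
[62.5 56.5] 84.2 ang 42.1 [np.float64(57.0), np.float64(90.0), np.float64(51.0), np.float64(89.0)] edge dirs [np.float64(-137.6), np.float64(131.1), np.float64(41.6), np.float64(-44.8)]
[-54.4  62.8] 83.0 ang 130.9 [np.float64(87.0), np.float64(49.0), np.float64(86.0), np.float64(52.0)] edge dirs [np.float64(-138.7), np.float64(137.9), np.float64(43.7), np.float64(-41.7)]
handle [591.27536069 245.03118199 123.72529655]
boss [557.71537926 276.17353139 104.73258654]
knob top [496.29451776  55.26701849 167.53763485]
lid corners [[436.1, -8.4], [442.1, 122.5], [563.0, 118.5], [557.3, -9.9]]
```

Run:
```python
from h import *
c=cap('scene');s=cap('side')
for n,p in dict(bottle=(195,256),jar=(241,149),phone=(457,230),bluelid=(430,308),matFL=(93,287),matFR=(493,358),matNL=(175,122),matNR=(490,165)).items(): print(n,ray(c,*p,3).round(0))
for n,p in dict(bottle=(291,158),jar=(402,176)).items(): print(n,ray(s,*p,3).round(0))
```

```text
bottle [ 715. -271.    3.]
jar [ 308. -262.    3.]
phone [489. 433.   3.]
bluelid [743. 372.   3.]
matFL [ 856. -503.    3.]
matFR [842. 528.   3.]
matNL [ 232. -519.    3.]
matNR [222. 529.   3.]
bottle [ 699. -266.    3.]
jar [ 280. -248.    3.]
```

{"op": "jog_arm", "data": {"targets": [[85, 0.6, 0.9, 0, 0, 0, 0.9], [85, 0.6, 1, 0, 0, 0, 0.9], [85, 0.6, 1, 0, 0, 0, 0.9], [85, 0.6, 1, 0, 0, 0, 0.9], [85, 0.6, 1, 0, 0, 0, 0.9]], "newtons": 30}}

```text
time_s: 1.08
ee_pos: [325.6, -403.2, 250.3]
ee_rot: [0.861, 0.508, 0.0, 0.001]
force: [0.1, 0.2, -0.2]
gripper_width: 0.991
```

{"op": "jog_arm", "data": {"targets": [[85, 0.6, 1, 0, 0, 0, 0.9], [85, 0.5, 1, 0, 0, 0, 0.9], [85, 0.5, 1, 0, 0, 0, 0.9], [85, 0.4, 1, 0, 0, 0, 0.9], [85, 0, 0, 0, 0, 0, 0]]}}

```text
time_s: 1.7
ee_pos: [429.3, -193.5, 252.2]
ee_rot: [0.652, 0.758, 0.002, 0.004]
force: [-0.5, -0.2, 0.6]
gripper_width: 0.997
```

{"op": "jog_arm", "data": {"targets": [[85, 0.3, 1, 0, 0, 0, -0.5], [85, 0.3, 1, 0, 0, 0, -0.5], [85, 0.3, 1, 0, 0, 0, 0], [85, 0.3, 1, 0, 0, 0, 0], [85, 0, 0, 0, 0, 0, 0]]}}

```text
time_s: 2.33
ee_pos: [491.2, 7.1, 254.0]
ee_rot: [0.722, 0.692, 0.001, 0.007]
force: [0.1, -0.3, 0.6]
gripper_width: 0.99
```

```bash
cat >> h.py <<'E'
from scipy.spatial.transform import Rotation as Ro
def st():
    s=robot.state();M=Ro.from_quat(s['ee_rot']).as_matrix()
    psi=np.degrees(np.arctan2(M[1,1],M[0,1]))
    tilt=Ro.from_matrix(M).apply([0,0,1])
    print('t',round(s['time_s'],2),'p',s['ee_pos'].round(1),'psi',psi.round(1),'tilt xy deg',np.degrees(tilt[:2]).round(2),'F',s['force'].round(1),'w',round(s['gripper_width']*85.4,1))
    return s['ee_pos'],psi
def need(target,psi=None):
    p,a=st();d=np.array(target)-p;print('need units',(d/50).round(3),'rot10',None if psi is None else round(((psi-a+90)%180-90)/10,2))
E
python3 - <<'E'
from h import *
need([497,55,155],-1.6)
cap('wrist','w1.png')
E
```

```text
t 2.33 p [491.2   7.1 254. ] psi -2.5 tilt xy deg [ 0.67 -0.46] F [ 0.1 -0.3  0.6] w 84.5
need units [ 0.117  0.958 -1.98 ] rot10 0.09
```

View pics/w1.png

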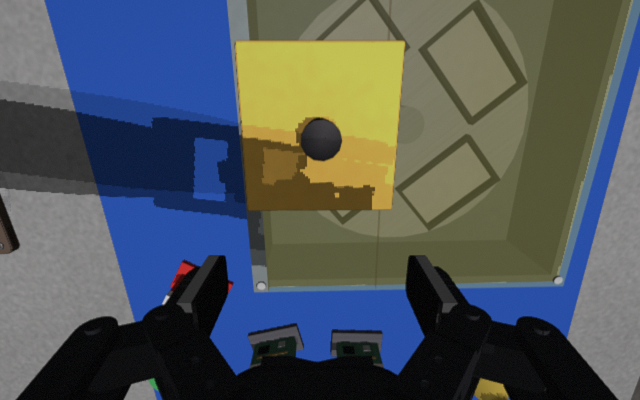

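Run:
```python
from h import *
c=cap('wrist'); print(ray(c,321,137,168))
print([ray(c,*p,128).round(1)[:2].tolist() for p in [(236,41),(404,41),(392,210),(247,210)]])
```

```text
[496.88546443  55.77080956 168.        ]
[[439.3, 121.4], [560.5, 116.1], [556.1, -15.2], [431.9, -9.1]]
```

{"op": "jog_arm", "data": {"targets": [[85, 0.12, 0.96, 0, 0.05, 0.05, 0.1], [85, 0, 0, -0.8, 0, 0, 0], [85, 0, 0, -0.8, 0, 0, 0], [85, 0, 0, -0.4, 0, 0, 0], [85, 0, 0, 0, 0, 0, 0]]}}

```text
time_s: 3.05
ee_pos: [498.1, 44.2, 152.8]
ee_rot: [0.723, 0.691, 0.001, 0.003]
force: [-0.6, -0.3, -0.5]
gripper_width: 0.995
```

Run:
```python
from h import *
need([497,55,153],-1.6)
```

```text
t 3.05 p [498.1  44.2 152.8] psi -2.5 tilt xy deg [ 0.36 -0.18] F [-0.6 -0.3 -0.5] w 85.0
need units [-0.022  0.217  0.003] rot10 0.09
```

{"op": "jog_arm", "data": {"targets": [[85, -0.02, 0.23, 0, 0.03, 0.03, 0.1], [85, 0, 0, 0, 0, 0, 0], [20, 0, 0, 0, 0, 0, 0], [20, 0, 0, 0, 0, 0, 0], [20, 0, 0, 0, 0, 0, 0]], "newtons": 40}}

```text
time_s: 3.68
ee_pos: [499.5, 54.4, 157.3]
ee_rot: [0.717, 0.697, 0.003, 0.002]
force: [-7.2, -0.1, 3.2]
gripper_width: 0.37
```

{"op": "jog_arm", "data": {"targets": [[20, 0, 0, 0, 0, 0, 0], [20, 0, 0, 0, 0, 0, 0]]}}

```text
time_s: 3.92
ee_pos: [499.3, 54.4, 157.5]
ee_rot: [0.717, 0.697, 0.003, 0.002]
force: [-0.6, -0.6, 0.9]
gripper_width: 0.306
```

Run:
```python
from h import *
st()
```

```text
t 3.92 p [499.3  54.4 157.5] psi -1.6 tilt xy deg [0.41 0.07] F [-0.6 -0.6  0.9] w 26.1
```

{"op": "jog_arm", "data": {"targets": [[20, 0, 0, 0.4, 0, 0, 0], [20, 0, 0, 0.6, 0, 0, 0], [20, 0, 0, 0.6, 0, 0, 0], [20, 0, 0, 0.4, 0, 0, 0], [20, 0, 0, 0, 0, 0, 0]]}}

```text
time_s: 4.55
ee_pos: [496.3, 54.8, 254.2]
ee_rot: [0.717, 0.697, 0.001, -0.001]
force: [0.7, 0.6, -3.5]
gripper_width: 0.304
```

Run:
```python
from h import *
need([365,300,250])
cap('wrist','w2.png')
cap('scene','s2.png')
```

```text
t 4.55 p [496.3  54.8 254.2] psi -1.6 tilt xy deg [-0.05  0.14] F [ 0.7  0.6 -3.5] w 26.0
need units [-2.626  4.904 -0.084] rot10 None
```

View pics/w2.png

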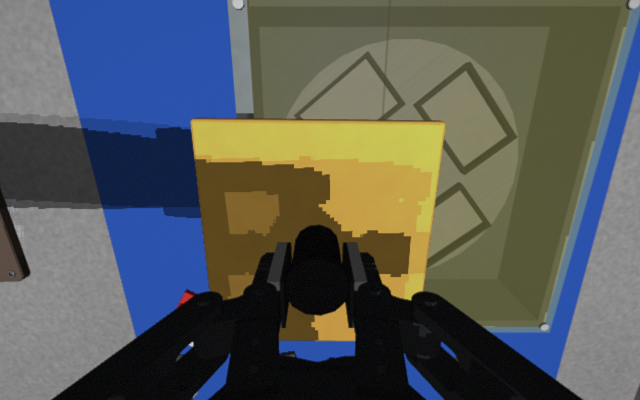

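View pics/s2.png

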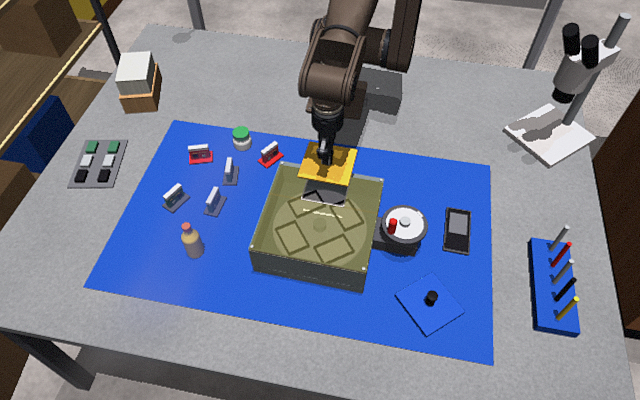

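The lid is in the jaws and clear of the port at scene (327,163). It goes to the mat's free near-left area, around (365,300).

{"op": "jog_arm", "data": {"targets": [[20, -0.45, 0.9, 0, 0, 0, 0], [20, -0.5, 0.95, 0, 0, 0, 0], [20, -0.5, 0.95, 0, 0, 0, 0], [20, -0.5, 0.95, 0, 0, 0, 0], [20, -0.5, 0.95, 0, 0, 0, 0]]}}

```text
time_s: 5.28
ee_pos: [366.6, 292.0, 242.0]
ee_rot: [0.72, 0.693, -0.006, -0.006]
force: [1.6, -0.7, -2.3]
gripper_width: 0.302
```

Run:
```python
from h import *
need([365,300,49],-1.6)
```

```text
t 5.28 p [366.6 292.  242. ] psi -2.2 tilt xy deg [-1.04  0.01] F [ 1.6 -0.7 -2.3] w 25.8
need units [-0.031  0.16  -3.859] rot10 0.06
```

{"op": "jog_arm", "data": {"targets": [[20, 0, 0.1, -0.7, 0, -0.1, 0.05], [20, 0, 0, -0.9, 0, 0, 0], [20, 0, 0, -0.9, 0, 0, 0], [20, 0, 0, -0.7, 0, 0, 0], [20, 0, 0, 0, 0, 0, 0]]}}

```text
time_s: 5.9
ee_pos: [358.2, 298.3, 70.5]
ee_rot: [0.714, 0.7, -0.005, -0.002]
force: [-0.6, 0.2, -1.7]
gripper_width: 0.306
```

Run:
```python
from h import *
need([365,300,49],-1.6)
```

```text
t 5.9 p [358.2 298.3  70.5] psi -1.2 tilt xy deg [-0.59 -0.23] F [-0.6  0.2 -1.7] w 26.1
need units [ 0.136  0.033 -0.431] rot10 -0.04
```

{"op": "jog_arm", "data": {"targets": [[20, 0.05, 0, -0.2, 0, -0.05, 0], [20, 0, 0, -0.12, 0, 0, 0], [20, 0, 0, -0.06, 0, 0, 0], [20, 0, 0, -0.03, 0, 0, 0], [20, 0, 0, -0.02, 0, 0, 0]]}}

```text
time_s: 6.52
ee_pos: [364.0, 299.8, 51.8]
ee_rot: [0.714, 0.7, 0.002, 0.002]
force: [-0.6, 0.2, -2.5]
gripper_width: 0.301
```

Run:
```python
from h import *
need([365,300,48.5],-1.6)
```

```text
t 6.53 p [364.  299.8  51.8] psi -1.2 tilt xy deg [ 0.36 -0.02] F [-0.6  0.2 -2.5] w 25.7
need units [ 0.02   0.004 -0.066] rot10 -0.04
```

{"op": "jog_arm", "data": {"targets": [[20, 0, 0, -0.06, 0, 0, 0], [20, 0, 0, -0.03, 0, 0, 0], [20, 0, 0, 0, 0, 0, 0]]}}

```text
time_s: 6.9
ee_pos: [364.7, 300.1, 48.7]
ee_rot: [0.714, 0.7, 0.002, 0.002]
force: [-0.2, -0.2, -2.3]
gripper_width: 0.302
```

{"op": "jog_arm", "data": {"targets": [[20, 0, 0, -0.03, 0, 0, 0], [20, 0, 0, -0.02, 0, 0, 0], [20, 0, 0, 0, 0, 0, 0]]}}

```text
time_s: 7.28
ee_pos: [364.9, 300.2, 48.6]
ee_rot: [0.714, 0.7, 0.001, 0.002]
force: [0.3, -1.0, -3.2]
gripper_width: 0.298
```

{"op": "jog_arm", "data": {"targets": [[20, 0, 0, -0.06, 0, 0, 0], [20, 0, 0, 0, 0, 0, 0]]}}

```text
time_s: 7.52
ee_pos: [365.5, 300.6, 48.9]
ee_rot: [0.714, 0.7, 0.0, 0.002]
force: [0.8, 0.7, -3.5]
gripper_width: 0.304
```

{"op": "jog_arm", "data": {"targets": [[20, 0, 0, -0.06, 0, 0, 0], [20, 0, 0, 0, 0, 0, 0]]}}

```text
time_s: 7.78
ee_pos: [366.2, 301.0, 48.7]
ee_rot: [0.713, 0.701, -0.001, 0.002]
force: [-0.5, 0.1, -2.2]
gripper_width: 0.305
```

{"op": "jog_arm", "data": {"targets": [[60, 0, 0, 0, 0, 0, 0], [60, 0, 0, 0, 0, 0, 0], [60, 0, 0, 0, 0, 0, 0], [60, 0, 0, 0.3, 0, 0, 0], [60, 0, 0, 0.8, 0, 0, 0]]}}

```text
time_s: 8.4
ee_pos: [364.3, 299.9, 101.7]
ee_rot: [0.714, 0.7, -0.004, 0.001]
force: [-0.5, 0.8, 0.2]
gripper_width: 0.703
```

{"op": "jog_arm", "data": {"targets": [[60, 0, 0, 1, 0, 0, 0], [60, 0, 0, 1, 0, 0, 0], [60, 0.3, 0, 0.8, 0, 0, 0], [60, 0.5, 0, 0, 0, 0, 0], [60, 0, 0, 0, 0, 0, 0]]}}

```text
time_s: 9.02
ee_pos: [406.1, 300.7, 256.1]
ee_rot: [0.713, 0.701, 0.003, 0.003]
force: [-0.2, -1.1, -0.2]
gripper_width: 0.704
```

Run:
```python
from h import *
st()
a=cap('scene','s3.png')['image'][:,:,::-1]
cv2.imwrite('pics/z3.png',cv2.resize(a[120:300,230:510],None,fx=2.8,fy=2.8,interpolation=cv2.INTER_CUBIC))
b=cap('side','d3.png')['image'][:,:,::-1]
cv2.imwrite('pics/z3b.png',cv2.resize(b[150:350,200:440],None,fx=2.9,fy=2.9,interpolation=cv2.INTER_CUBIC))
```

```text
t 9.03 p [406.1 300.7 256.1] psi -1.0 tilt xy deg [ 0.55 -0.01] F [-0.2 -1.1 -0.2] w 60.1
```

View pics/z3.png

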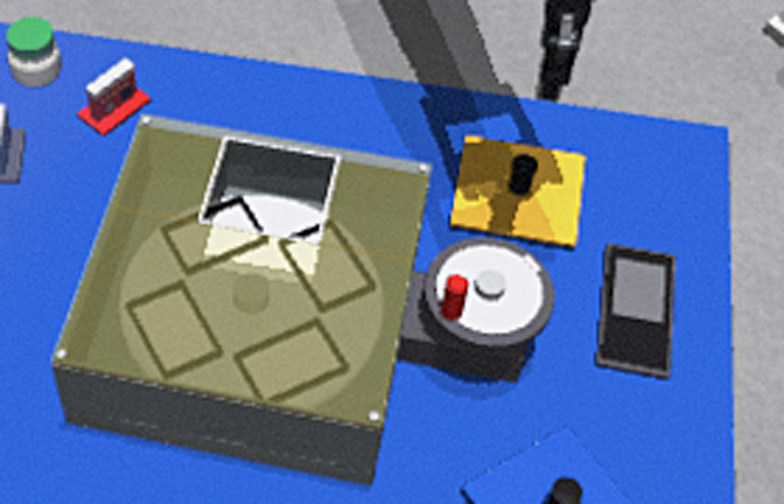

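View pics/z3b.png

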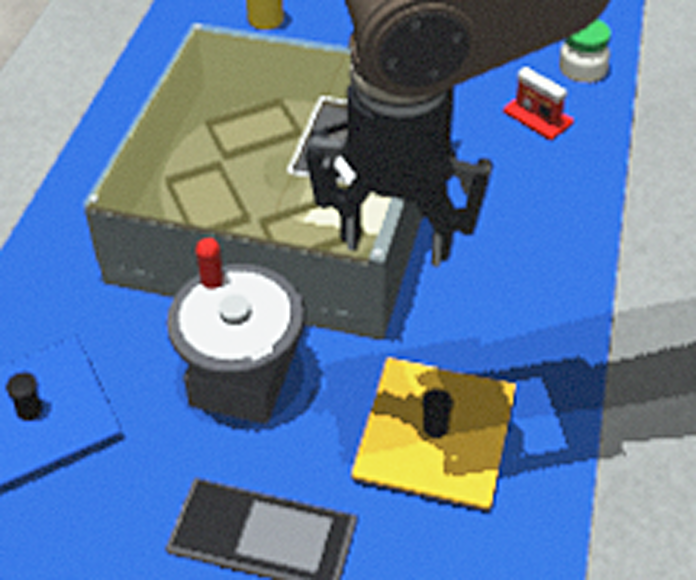

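{"op": "jog_arm", "data": {"targets": [[60, 0.9, -0.25, 0, 0, 0, 0], [60, 0.95, -0.3, 0, 0, 0, 0], [60, 0.95, -0.3, 0, 0, 0, 0], [60, 0.9, -0.27, 0, 0, 0, 0], [60, 0, 0, 0, 0, 0, 0]]}}

```text
time_s: 9.75
ee_pos: [588.5, 243.9, 251.5]
ee_rot: [0.712, 0.703, -0.001, 0.0]
force: [-0.2, 1.1, -0.5]
gripper_width: 0.704
```

Run:
```python
from h import *
need([591.3,245,133],-1.6)
```

```text
t 9.75 p [588.5 243.9 251.5] psi -0.7 tilt xy deg [-0.08 -0.1 ] F [-0.2  1.1 -0.5] w 60.1
need units [ 0.057  0.023 -2.37 ] rot10 -0.09
```

{"op": "jog_arm", "data": {"targets": [[60, 0.06, 0.02, -0.6, 0, 0, -0.09], [60, 0, 0, -0.8, 0, 0, 0], [60, 0, 0, -0.7, 0, 0, 0], [60, 0, 0, -0.2, 0, 0, 0], [60, 0, 0, 0, 0, 0, 0]]}}

```text
time_s: 10.38
ee_pos: [584.4, 247.4, 133.5]
ee_rot: [0.716, 0.698, -0.003, -0.002]
force: [-0.3, 1.1, 0.9]
gripper_width: 0.702
```

Run:
```python
from h import *
need([591.3,245,133],-1.6)
cap('wrist','w4.png')
```

```text
t 10.38 p [584.4 247.4 133.5] psi -1.5 tilt xy deg [-0.41 -0.08] F [-0.3  1.1  0.9] w 60.0
need units [ 0.137 -0.049 -0.009] rot10 -0.01
```

View pics/w4.png

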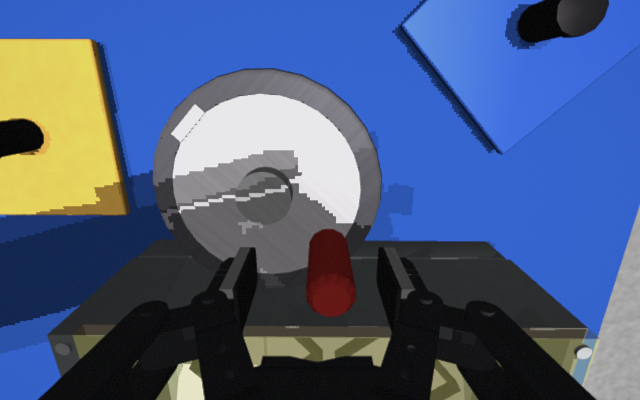

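{"op": "jog_arm", "data": {"targets": [[60, 0.14, -0.04, 0, 0, -0.04, 0], [10, 0, 0, 0, 0, 0, 0], [10, 0, 0, 0, 0, 0, 0], [10, 0, 0, 0, 0, 0, 0], [10, 0, 0, 0, 0, 0, 0]], "newtons": 30}}

```text
time_s: 11.05
ee_pos: [593.5, 246.5, 139.0]
ee_rot: [0.716, 0.698, 0.003, 0.002]
force: [-0.2, -0.6, -0.4]
gripper_width: 0.241
```

```bash
cat >> h.py <<'E'
HUB=np.array([558.3,277.9])
def wheel(step,n,hub=HUB,r=46.,end=None,zt=133):
    p,_=st();a=np.degrees(np.arctan2(p[1]-hub[1],p[0]-hub[0]));print('ang',a.round(1),'r',np.hypot(*(p[:2]-hub)).round(1),'local',round(a+1.6,1))
    q=p[:2];L=[]
    for i in range(n):
        th=np.radians(a+step*(i+1));t=hub+r*np.array([np.cos(th),np.sin(th)])
        L.append(((t-q)/50).round(2).tolist());q=t
    print(L,'dz',round((zt-p[2])/50,2))
E
python3 - <<'E'
from h import *
wheel(-36,5)
E
```

```text
t 11.05 p [593.5 246.5 139. ] psi -1.5 tilt xy deg [0.33 0.07] F [-0.2 -0.6 -0.4] w 20.6
ang -41.7 r 47.2 local -40.1
[[-0.51, -0.27], [-0.57, 0.06], [-0.42, 0.38], [-0.12, 0.56], [0.23, 0.52]] dz -0.12
```

{"op": "jog_arm", "data": {"targets": [[10, -0.5, -0.27, -0.06, 0, 0, 0], [10, -0.57, 0.06, -0.04, 0, 0, 0], [10, -0.42, 0.38, 0, 0, 0, 0], [10, 0, 0, 0, 0, 0, 0]]}}

```text
time_s: 11.55
ee_pos: [523.2, 245.3, 139.1]
ee_rot: [0.715, 0.699, -0.001, 0.013]
force: [4.4, 5.9, -4.8]
gripper_width: 0.239
```

Run:
```python
from h import *
wheel(-36,5)
```

```text
t 11.55 p [523.2 245.3 139.1] psi -1.3 tilt xy deg [ 0.95 -1.09] F [ 4.4  5.9 -4.8] w 20.4
ang -137.1 r 47.8 local -135.5
[[-0.21, 0.54], [0.11, 0.56], [0.42, 0.39], [0.56, 0.07], [0.5, -0.28]] dz -0.12
```

{"op": "jog_arm", "data": {"targets": [[10, -0.21, 0.54, -0.05, 0, 0, 0], [10, 0.11, 0.56, -0.03, 0, 0, 0], [10, 0.42, 0.39, 0, 0, 0, 0], [10, 0.56, 0.07, 0, 0, 0, 0], [10, 0, 0, 0, 0, 0, 0]]}}

```text
time_s: 12.18
ee_pos: [566.8, 321.4, 139.1]
ee_rot: [0.715, 0.699, -0.008, 0.014]
force: [1.5, -2.8, 0.0]
gripper_width: 0.242
```

Run:
```python
from h import *
wheel(-30,5)
```

```text
t 12.18 p [566.8 321.4 139.1] psi -1.3 tilt xy deg [ 0.45 -1.74] F [ 1.5 -2.8  0. ] w 20.7
ang 79.0 r 44.3 local 80.6
[[0.43, -0.18], [0.27, -0.39], [0.03, -0.48], [-0.21, -0.43], [-0.39, -0.27]] dz -0.12
```

{"op": "jog_arm", "data": {"targets": [[10, 0.43, -0.18, 0, 0.06, 0.02, 0], [10, 0.27, -0.39, 0, 0.06, 0.02, 0], [10, 0.02, -0.28, 0, 0.05, 0, 0], [10, 0, 0, 0, 0, 0, 0]]}}

```text
time_s: 12.68
ee_pos: [603.9, 278.8, 139.0]
ee_rot: [0.715, 0.699, 0.004, 0.001]
force: [0.7, -2.7, 0.9]
gripper_width: 0.241
```

Run:
```python
from h import *
wheel(-10,2)
c=cap('scene','s5.png');a=c['image'][:,:,::-1]
cv2.imwrite('pics/z5.png',cv2.resize(a[150:290,240:440],None,fx=4,fy=4,interpolation=cv2.INTER_CUBIC))
```

```text
t 12.68 p [603.9 278.8 139. ] psi -1.3 tilt xy deg [0.36 0.23] F [ 0.7 -2.7  0.9] w 20.6
ang 1.2 r 45.6 local 2.8
[[-0.0, -0.16], [-0.04, -0.16]] dz -0.12
```

View pics/z5.png

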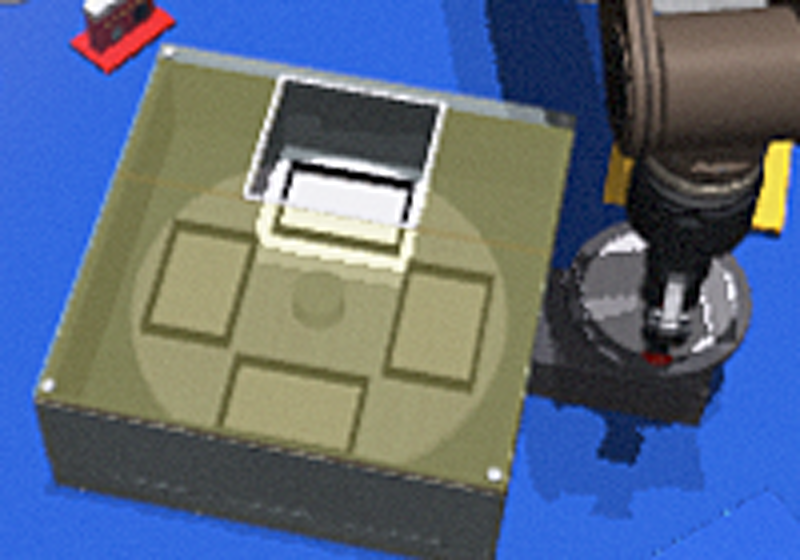

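```bash
cat > m3.py <<'E'
from h import *
import sys
c=cap('scene')
C=np.array([582,52.1]);yaw=np.radians(-1.6)
R=np.array([[np.cos(yaw),-np.sin(yaw)],[np.sin(yaw),np.cos(yaw)]])
f=lambda p:(p[0]/4+240-.3,p[1]/4+150-.3)
M=[]
for q in [[(178,222),(257,236),(232,345),(142,330)],[(412,263),(492,275),(470,390),(388,375)]]:
    L=(np.array([ray(c,*f(p),58)[:2] for p in q])-C)@R;m=L.mean(0);M.append(m)
    print(m.round(1),np.degrees(np.arctan2(m[1],m[0])).round(1),[np.linalg.norm(L[i]-L[(i+1)%4]).round(0) for i in range(4)],[np.degrees(np.arctan2(*(L[(i+1)%4]-L[i])[::-1])).round(1) for i in range(4)])
d=M[1]-M[0];print('axis dir',np.degrees(np.arctan2(d[1],d[0])),np.mean(M,0))
E
python3 m3.py
```

```text
[  4.3 -81.9] -87.0 [np.float64(57.0), np.float64(91.0), np.float64(63.0), np.float64(93.0)] [np.float64(90.5), np.float64(3.3), np.float64(-88.3), np.float64(-179.9)]
[ 2.2 84.9] 88.5 [np.float64(56.0), np.float64(94.0), np.float64(55.0), np.float64(93.0)] [np.float64(92.4), np.float64(0.9), np.float64(-89.3), np.float64(-178.8)]
axis dir 90.73722943161943 [3.27520558 1.51212269]
```

{"op": "jog_arm", "data": {"targets": [[10, 0, -0.05, 0, 0, 0, 0], [60, 0, 0, 0, 0, 0, 0], [60, 0, 0, 0, 0, 0, 0], [60, 0, 0, 0.5, 0, 0, 0], [60, 0, 0, 1, 0, 0, 0]]}}

```text
time_s: 13.4
ee_pos: [597.8, 278.2, 209.1]
ee_rot: [0.714, 0.7, -0.003, -0.004]
force: [-0.0, 0.6, -0.0]
gripper_width: 0.705
```

{"op": "jog_arm", "data": {"targets": [[60, 0, -0.3, 0.9, 0, 0, 0.9], [60, -0.2, -1, 0, 0, 0, 0.9], [60, -0.2, -1, 0, 0, 0, 0.9], [60, -0.2, -1, 0, 0, 0, 0.9], [60, -0.2, -1, 0, 0, 0, 0.9]]}}

```text
time_s: 14.02
ee_pos: [556.7, 63.0, 263.4]
ee_rot: [0.376, 0.927, -0.0, -0.001]
force: [0.4, 1.1, 0.5]
gripper_width: 0.704
```

{"op": "jog_arm", "data": {"targets": [[50, -0.2, -1, 0, 0, 0, 0.9], [50, -0.2, -1, 0, 0, 0, 0.6], [50, 0, -1, 0, 0, 0, 0], [50, 0, -1, 0, 0, 0, 0], [50, 0, -1, 0, 0, 0, 0]]}}

```text
time_s: 14.65
ee_pos: [532.9, -192.4, 265.0]
ee_rot: [0.245, 0.969, 0.0, -0.001]
force: [1.0, -1.1, -0.3]
gripper_width: 0.584
```

```bash
cat > cas.py <<'E'
from h import *
for n in ('scene','side'):
    k=cap(n); hsv=cv2.cvtColor(k['image'],cv2.COLOR_RGB2HSV)
    m=cv2.inRange(hsv,(0,0,175),(180,60,255))
    nn,l,s_,ce=cv2.connectedComponentsWithStats(m)
    for i in range(1,nn):
        if s_[i,4]>15:
            pts=np.argwhere(l==i)[:,::-1]
            w=np.array([ray(k,u,v,59)[:2] for u,v in pts],np.float32);mu=w.mean(0)
            if not(300<mu[0]<800 and -480<mu[1]<-140):continue
            r=cv2.minAreaRect(w);ev=np.linalg.eigh(np.cov(w.T))[1][:,1]
            print(n,ce[i].round(0).tolist(),s_[i,4],mu.round(1),np.round(r[1],1),'long',(np.degrees(np.arctan2(ev[1],ev[0]))%180).round(1))
E
python3 - <<'E'
from h import *
need([549.8,-389.5,250],67)
import cas
E
```

```text
t 14.65 p [ 532.9 -192.4  265. ] psi 61.6 tilt xy deg [-0.12  0.09] F [ 1.  -1.1 -0.3] w 49.9
need units [ 0.337 -3.941 -0.301] rot10 0.54
scene [171.0, 258.0] 18389 [ 723.1 -338.7] [1408.5  746.6] long 42.9
scene [197.0, 146.0] 74 [ 371.4 -376.1] [15.6 58.5] long 110.7
scene [228.0, 164.0] 64 [ 421.4 -262.2] [56.1 14.3] long 7.9
scene [172.0, 190.0] 85 [ 549.8 -390. ] [14.  61.2] long 156.8
scene [212.0, 195.0] 82 [ 541.9 -272.1] [13.9 59.5] long 176.1
side [337.0, 132.0] 39 [ 549.5 -388.5] [16.4 60.5] long 156.1
side [382.0, 140.0] 42 [ 371.4 -375.2] [16.4 59.7] long 110.3
side [332.0, 150.0] 48 [ 541.8 -270.3] [16.9 61. ] long 175.0
side [365.0, 156.0] 41 [ 417.6 -262.7] [57.3 17.2] long 8.7
side [387.0, 178.0] 23 [ 330.  -158.4] [ 8.8 51.7] long 148.6
```

{"op": "jog_arm", "data": {"targets": [[50, 0.1, -0.95, 0, 0, 0, 0.5], [50, 0.1, -1, 0, 0, 0, 0], [50, 0.1, -1, 0, 0, 0, 0], [50, 0.05, -0.8, 0, 0, 0, 0], [50, 0, 0, 0, 0, 0, 0]]}}

```text
time_s: 15.38
ee_pos: [550.9, -382.5, 264.9]
ee_rot: [0.202, 0.979, 0.002, -0.003]
force: [0.9, 0.3, -0.1]
gripper_width: 0.586
```

Run:
```python
from h import *
need([549.7,-389.2,49],66.6)
a=cap('wrist','w6.png')
```

```text
t 15.38 p [ 550.9 -382.5  264.9] psi 66.7 tilt xy deg [-0.24  0.32] F [ 0.9  0.3 -0.1] w 50.0
need units [-0.024 -0.134 -4.318] rot10 -0.01
```

View pics/w6.png

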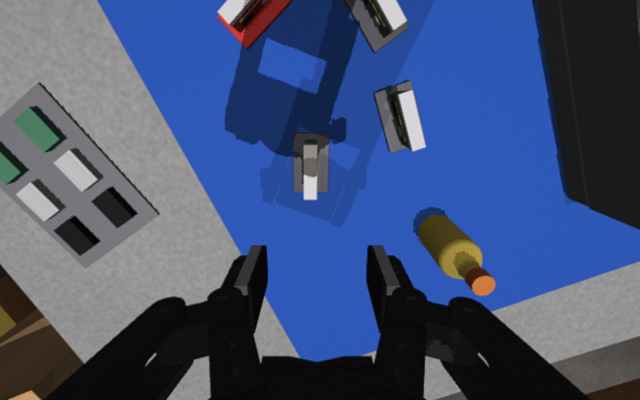

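The camera looks down on grey-footed cassette A at (311,165), aligned with the jaws, and the bottle at (450,250) is clear.

{"op": "jog_arm", "data": {"targets": [[50, -0.02, -0.13, -0.6, 0, 0, 0], [50, 0, 0, -0.9, 0, 0, 0], [50, 0, 0, -0.9, 0, 0, 0], [50, 0, 0, -0.6, 0, 0, 0], [50, 0, 0, 0, 0, 0, 0]]}}

```text
time_s: 16.05
ee_pos: [552.1, -376.5, 114.0]
ee_rot: [0.197, 0.98, 0.004, -0.002]
force: [-0.2, 0.2, 0.7]
gripper_width: 0.581
```

Run:
```python
from h import *
need([549.7,-389.2,49],66.6)
```

```text
t 16.05 p [ 552.1 -376.5  114. ] psi 67.3 tilt xy deg [-0.17  0.53] F [-0.2  0.2  0.7] w 49.6
need units [-0.048 -0.253 -1.299] rot10 -0.07
```

{"op": "jog_arm", "data": {"targets": [[50, -0.05, -0.26, -0.4, -0.05, -0.02, -0.07], [50, 0, 0, 0, 0, 0, 0]]}}

```text
time_s: 16.3
ee_pos: [551.1, -389.6, 95.8]
ee_rot: [0.203, 0.979, -0.001, 0.002]
force: [-0.5, -0.2, -0.4]
gripper_width: 0.584
```

Run:
```python
from h import *
need([549.7,-389.2,49],66.6)
```

```text
t 16.3 p [ 551.1 -389.6   95.8] psi 66.6 tilt xy deg [ 0.2  -0.15] F [-0.5 -0.2 -0.4] w 49.9
need units [-0.027  0.007 -0.937] rot10 -0.0
```

{"op": "jog_arm", "data": {"targets": [[50, -0.03, 0, -0.5, 0, 0, 0], [50, 0, -0.02, -0.35, 0, 0, 0], [50, 0, 0, -0.1, 0, 0, 0], [50, 0, 0, 0, 0, 0, 0]]}}

```text
time_s: 16.8
ee_pos: [552.2, -393.5, 52.3]
ee_rot: [0.203, 0.979, -0.003, 0.006]
force: [0.0, 0.7, -0.8]
gripper_width: 0.585
```

Run:
```python
from h import *
need([549.7,-389.2,49],66.6)
```

```text
t 16.8 p [ 552.2 -393.5   52.3] psi 66.6 tilt xy deg [ 0.61 -0.5 ] F [ 0.   0.7 -0.8] w 50.0
need units [-0.05   0.086 -0.066] rot10 0.0
```

{"op": "jog_arm", "data": {"targets": [[50, -0.05, 0.08, -0.06, 0.05, 0.05, 0], [5, 0, 0, 0, 0, 0, 0], [5, 0, 0, 0, 0, 0, 0], [5, 0, 0, 0, 0, 0, 0], [5, 0, 0, 0, 0, 0, 0]], "newtons": 35}}

```text
time_s: 17.42
ee_pos: [550.6, -390.0, 51.4]
ee_rot: [0.203, 0.979, -0.001, 0.002]
force: [0.4, -0.8, -0.6]
gripper_width: 0.155
```

Run:
```python
from h import *
st()
```

```text
t 17.43 p [ 550.6 -390.    51.4] psi 66.6 tilt xy deg [ 0.22 -0.11] F [ 0.4 -0.8 -0.6] w 13.2
```

{"op": "jog_arm", "data": {"targets": [[5, 0, 0, 0.3, 0, 0, 0], [5, 0, 0, 0.7, 0, 0, 0], [5, 0, 0, 1, 0, 0, 0], [5, 0, 0, 1, 0, 0, 0], [5, 0, 0, 0.9, 0, 0, 0]]}}

```text
time_s: 18.05
ee_pos: [547.0, -386.6, 248.3]
ee_rot: [0.203, 0.979, 0.003, -0.003]
force: [0.3, -0.3, -1.4]
gripper_width: 0.158
```

{"op": "jog_arm", "data": {"targets": [[5, 0, 0.8, 0, 0, 0, -0.8], [5, -0.1, 1, 0, 0, 0, -0.8], [5, -0.1, 1, 0, 0, 0, -0.8], [5, -0.1, 1, 0, 0, 0, -0.8], [5, -0.1, 1, 0, 0, 0, -0.8]]}}

```text
time_s: 18.68
ee_pos: [527.6, -145.4, 261.7]
ee_rot: [0.538, 0.843, -0.001, 0.006]
force: [0.7, 0.2, -0.4]
gripper_width: 0.157
```

{"op": "jog_arm", "data": {"targets": [[5, -0.1, 1, 0, 0, 0, -0.8], [5, -0.1, 1, 0, 0, 0, -0.8], [5, -0.1, 1, 0, 0, 0, -0.8], [5, 0, 0.7, 0, 0, 0, 0], [5, 0, 0, 0, 0, 0, 0]]}}

```text
time_s: 19.3
ee_pos: [509.9, 48.7, 267.0]
ee_rot: [0.705, 0.709, -0.001, 0.009]
force: [-0.4, -0.3, -1.3]
gripper_width: 0.158
```

Run:
```python
from h import *
need([498,54.4,180],-1.6)
cap('wrist','w7.png')
```

```text
t 19.3 p [509.9  48.7 267. ] psi 0.3 tilt xy deg [ 0.66 -0.76] F [-0.4 -0.3 -1.3] w 13.5
need units [-0.237  0.115 -1.74 ] rot10 -0.19
```

View pics/w7.png

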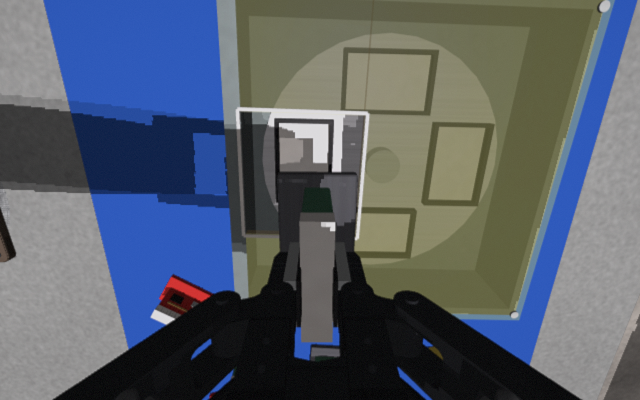

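Run:
```python
from h import *
c=cap('wrist');print([ray(c,*p,120).round(1)[:2].tolist() for p in [(238,108),(368,112),(357,239),(244,234)]])
print([ray(c,*p,58).round(1)[:2].tolist() for p in [(275,119),(333,121)]])
C=np.array([582,52.1]);y=np.radians(-1.6)
for q in [(-136,56),(-32,56),(-32,-56),(-136,-56)]: print(C+[q[0]*np.cos(y)-q[1]*np.sin(y),q[0]*np.sin(y)+q[1]*np.cos(y)])
```

```text
[[445.8, 112.1], [554.3, 109.2], [550.5, -9.4], [442.4, -3.8]]
[[468.9, 97.4], [529.0, 95.5]]
[447.61663612 111.87550931]
[551.57608809 108.97165888]
[548.44886455  -2.984674  ]
[ 4.44489413e+02 -8.08235759e-02]
```

{"op": "jog_arm", "data": {"targets": [[5, -0.23, 0.11, -0.3, 0.08, 0.07, -0.19], [5, 0, 0, -0.6, 0, 0, 0], [5, 0, 0, -0.5, 0, 0, 0], [5, 0, 0, 0, 0, 0, 0]]}}

```text
time_s: 19.9
ee_pos: [495.7, 48.9, 192.6]
ee_rot: [0.722, 0.692, -0.002, -0.003]
force: [0.7, 0.2, -1.5]
gripper_width: 0.161
```

Run:
```python
from h import *
need([498,54.4,97],-1.6)
```

```text
t 19.9 p [495.7  48.9 192.6] psi -2.5 tilt xy deg [-0.35  0.08] F [ 0.7  0.2 -1.5] w 13.7
need units [ 0.047  0.11  -1.911] rot10 0.09
```

{"op": "jog_arm", "data": {"targets": [[5, 0.05, 0.11, 0, 0, 0, 0.09], [5, 0, 0, -0.3, 0, -0.03, 0], [5, 0, 0, -0.4, 0, 0, 0], [5, 0, 0, 0, 0, 0, 0]]}}

```text
time_s: 20.4
ee_pos: [499.5, 53.8, 158.2]
ee_rot: [0.717, 0.697, 0.002, 0.001]
force: [-0.5, 0.3, -0.8]
gripper_width: 0.162
```

Run:
```python
from h import *
need([498,54.4,97],-1.6)
```

```text
t 20.4 p [499.5  53.8 158.2] psi -1.6 tilt xy deg [0.21 0.07] F [-0.5  0.3 -0.8] w 13.8
need units [-0.03   0.012 -1.224] rot10 0.0
```

{"op": "jog_arm", "data": {"targets": [[5, -0.02, 0.01, -0.4, 0, 0, 0], [5, 0, 0, -0.3, 0, 0, 0], [5, 0, 0, -0.15, 0, 0, 0], [5, 0, 0, 0, 0, 0, 0]]}}

```text
time_s: 20.9
ee_pos: [500.8, 54.2, 117.2]
ee_rot: [0.717, 0.697, 0.004, 0.003]
force: [-0.6, 0.6, -0.6]
gripper_width: 0.156
```

Run:
```python
from h import *
need([498,54.4,97],-1.6)
cap('wrist','w8.png')
```

```text
t 20.9 p [500.8  54.2 117.2] psi -1.6 tilt xy deg [0.54 0.03] F [-0.6  0.6 -0.6] w 13.3
need units [-0.056  0.003 -0.404] rot10 0.0
```

View pics/w8.png

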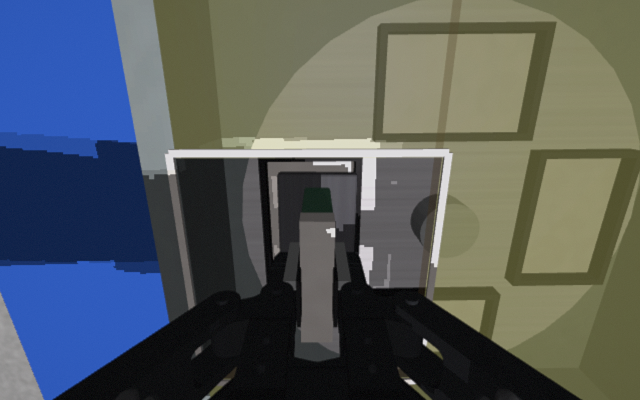

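{"op": "jog_arm", "data": {"targets": [[5, -0.06, 0, -0.1, 0, 0.05, 0], [5, 0, 0, -0.1, 0, 0, 0], [5, 0, 0, 0, 0, 0, 0]]}}

```text
time_s: 21.32
ee_pos: [498.9, 54.1, 108.4]
ee_rot: [0.717, 0.697, 0.001, 0.001]
force: [0.7, -0.1, -1.2]
gripper_width: 0.157
```

Run:
```python
from h import *
need([498,54.4,97],-1.6)
```

```text
t 21.32 p [498.9  54.1 108.4] psi -1.6 tilt xy deg [0.21 0.01] F [ 0.7 -0.1 -1.2] w 13.4
need units [-0.018  0.006 -0.227] rot10 0.0
```

{"op": "jog_arm", "data": {"targets": [[5, -0.02, 0, -0.1, 0, 0, 0], [5, 0, 0, -0.08, 0, 0, 0], [5, 0, 0, -0.05, 0, 0, 0], [5, 0, 0, -0.04, 0, 0, 0], [5, 0, 0, 0, 0, 0, 0]]}}

```text
time_s: 21.95
ee_pos: [498.8, 54.2, 96.9]
ee_rot: [0.717, 0.697, 0.001, 0.001]
force: [0.8, -0.1, -1.6]
gripper_width: 0.162
```

Run:
```python
from h import *
need([498,54.4,97],-1.6)
```

```text
t 21.95 p [498.8  54.2  96.9] psi -1.6 tilt xy deg [0.2  0.01] F [ 0.8 -0.1 -1.6] w 13.8
need units [-0.015  0.004  0.002] rot10 0.0
```

Near the floor. I'll ease down a hair and see whether it stops.

{"op": "jog_arm", "data": {"targets": [[5, 0, 0, -0.04, 0, 0, 0], [5, 0, 0, -0.04, 0, 0, 0], [5, 0, 0, 0, 0, 0, 0]]}}

```text
time_s: 22.32
ee_pos: [499.5, 54.4, 96.7]
ee_rot: [0.717, 0.697, 0.001, 0.001]
force: [0.8, 0.0, -1.0]
gripper_width: 0.154
```

{"op": "jog_arm", "data": {"targets": [[5, 0, 0, -0.04, 0, 0, 0], [5, 0, 0, 0, 0, 0, 0]]}}

```text
time_s: 22.58
ee_pos: [499.9, 54.5, 96.5]
ee_rot: [0.717, 0.697, 0.0, 0.0]
force: [-0.2, -0.1, -1.9]
gripper_width: 0.151
```

{"op": "jog_arm", "data": {"targets": [[34, 0, 0, 0, 0, 0, 0], [34, 0, 0, 0, 0, 0, 0], [34, 0, 0, 0.1, 0, 0, 0], [34, 0, 0, 0.5, 0, 0, 0], [34, 0, 0, 0.8, 0, 0, 0]]}}

```text
time_s: 23.2
ee_pos: [497.0, 54.6, 163.2]
ee_rot: [0.717, 0.697, -0.002, -0.003]
force: [0.7, -0.6, 0.1]
gripper_width: 0.398
```

{"op": "jog_arm", "data": {"targets": [[34, 0, 0, 0.9, 0, 0, 0], [34, 0, 0, 0.9, 0, 0, 0], [34, 0.3, 0.8, 0, 0, 0, 0], [34, 0.3, 0.8, 0, 0, 0, 0], [34, 0, 0, 0, 0, 0, 0]]}}

```text
time_s: 23.82
ee_pos: [529.8, 136.1, 262.7]
ee_rot: [0.718, 0.696, 0.002, 0.001]
force: [-0.5, 0.1, 0.5]
gripper_width: 0.396
```

```bash
cat > look.py <<'E'
from h import *
import sys
a=cap('scene')['image'][:,:,::-1];b=cap('side')['image'][:,:,::-1]
A=cv2.resize(a[125:290,150:450],(780,429),interpolation=cv2.INTER_CUBIC)
cv2.imwrite('pics/%s.png'%sys.argv[1],A)
E
python3 look.py q9
python3 - <<'E'
from h import *
need([604.3,276.6,133],-1.6)
cap('wrist','w9.png')
E
```

```text
t 23.93 p [529.  134.3 262. ] psi -1.8 tilt xy deg [0.17 0.02] F [ 0.3 -0.6 -0.5] w 34.0
need units [ 1.506  2.845 -2.58 ] rot10 0.02
```

View pics/q9.png

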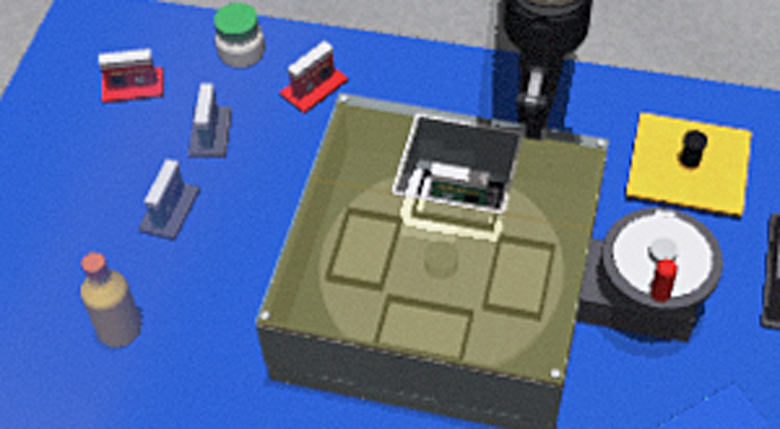

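View pics/w9.png

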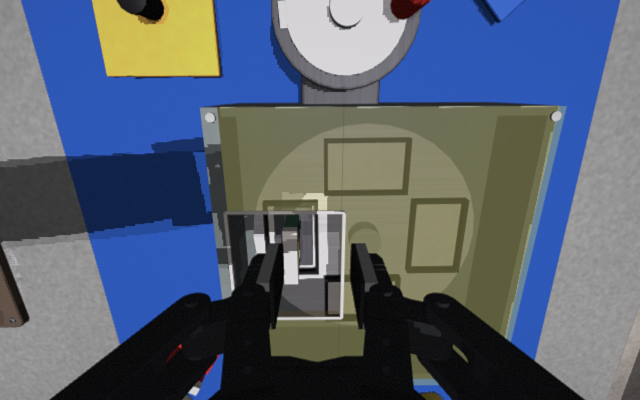

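{"op": "jog_arm", "data": {"targets": [[55, 0.4, 0.75, 0, 0, 0, 0], [55, 0.4, 0.8, 0, 0, 0, 0], [55, 0.4, 0.8, 0, 0, 0, 0], [55, 0.3, 0.5, 0, 0, 0, 0], [55, 0, 0, 0, 0, 0, 0]]}}

```text
time_s: 24.6
ee_pos: [604.9, 273.5, 259.9]
ee_rot: [0.722, 0.692, -0.001, 0.001]
force: [-0.5, -0.3, -0.2]
gripper_width: 0.645
```

Run:
```python
from h import *
need([604.3,276.6,133],-1.6)
```

```text
t 24.6 p [604.9 273.5 259.9] psi -2.4 tilt xy deg [-0.05 -0.15] F [-0.5 -0.3 -0.2] w 55.1
need units [-0.013  0.062 -2.537] rot10 0.08
```

{"op": "jog_arm", "data": {"targets": [[55, 0, 0.06, -0.6, 0, 0, 0.08], [55, 0, 0, -0.8, 0, 0, 0], [55, 0, 0, -0.6, 0, 0, 0], [55, 0, 0, 0, 0, 0, 0]]}}

```text
time_s: 25.1
ee_pos: [603.5, 269.6, 158.0]
ee_rot: [0.719, 0.695, -0.003, 0.001]
force: [-0.4, -0.4, -0.2]
gripper_width: 0.643
```

Run:
```python
from h import *
need([604.3,276.6,133],-1.6)
cap('wrist','w10.png')
```

```text
t 25.1 p [603.5 269.6 158. ] psi -1.9 tilt xy deg [-0.12 -0.3 ] F [-0.4 -0.4 -0.2] w 54.9
need units [ 0.017  0.14  -0.499] rot10 0.03
```

View pics/w10.png

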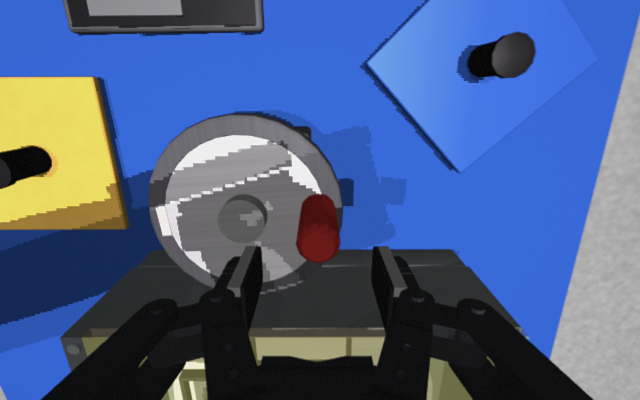

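{"op": "jog_arm", "data": {"targets": [[55, 0.02, 0.14, -0.25, 0, 0, 0], [55, 0, 0, -0.25, 0, 0, 0], [55, 0, 0, 0, 0, 0, 0], [10, 0, 0, 0, 0, 0, 0], [10, 0, 0, 0, 0, 0, 0]], "newtons": 30}}

```text
time_s: 25.78
ee_pos: [604.4, 277.7, 139.1]
ee_rot: [0.719, 0.695, -0.002, -0.0]
force: [-10.2, -2.1, 9.1]
gripper_width: 0.24
```

{"op": "jog_arm", "data": {"targets": [[10, 0, 0, 0, 0, 0, 0], [10, 0, 0, 0, 0, 0, 0]]}}

```text
time_s: 26.02
ee_pos: [604.2, 277.6, 139.2]
ee_rot: [0.719, 0.695, -0.002, 0.0]
force: [-0.7, -0.3, -2.5]
gripper_width: 0.246
```

Run:
```python
from h import *
wheel(-40,5)
```

```text
t 26.02 p [604.2 277.6 139.2] psi -1.9 tilt xy deg [-0.18 -0.2 ] F [-0.7 -0.3 -2.5] w 21.0
ang -0.4 r 45.9 local 1.2
[[-0.22, -0.59], [-0.55, -0.31], [-0.62, 0.11], [-0.4, 0.48], [0.0, 0.63]] dz -0.12
```

{"op": "jog_arm", "data": {"targets": [[10, -0.22, -0.59, 0, 0, 0, 0], [10, -0.55, -0.31, 0, 0, 0, 0], [10, -0.62, 0.11, 0, 0, 0, 0], [10, -0.4, 0.48, 0, 0, 0, 0], [10, 0, 0.4, 0, 0, 0, 0]]}}

```text
time_s: 26.65
ee_pos: [512.9, 271.2, 139.2]
ee_rot: [0.719, 0.694, -0.012, 0.005]
force: [-14.5, -4.0, 8.7]
gripper_width: 0.239
```

Run:
```python
from h import *
wheel(-40,5)
```

```text
t 26.65 p [512.9 271.2 139.2] psi -2.0 tilt xy deg [-0.6  -1.41] F [-14.5  -4.    8.7] w 20.4
ang -171.6 r 45.9 local -170.0
[[0.12, 0.62], [0.49, 0.39], [0.63, -0.02], [0.47, -0.42], [0.09, -0.62]] dz -0.12
```

{"op": "jog_arm", "data": {"targets": [[10, 0.12, 0.62, 0, 0.05, -0.02, 0], [10, 0.49, 0.39, 0, 0.05, -0.02, 0], [10, 0.63, -0.02, 0, 0, 0, 0], [10, 0.47, -0.42, 0, 0, 0, 0], [10, 0.09, -0.62, 0, 0, 0, 0]]}}

```text
time_s: 27.28
ee_pos: [603.9, 271.1, 139.3]
ee_rot: [0.717, 0.697, -0.004, 0.002]
force: [-2.7, 2.8, -0.0]
gripper_width: 0.242
```

Run:
```python
from h import *
wheel(-40,5)
```

```text
t 27.27 p [603.9 271.1 139.3] psi -1.7 tilt xy deg [-0.14 -0.51] F [-2.7  2.8 -0. ] w 20.7
ang -8.4 r 46.1 local -6.8
[[-0.3, -0.55], [-0.59, -0.23], [-0.6, 0.2], [-0.33, 0.54], [0.09, 0.62]] dz -0.13
```

One turn is done (-366.8° in total). Now the second.

{"op": "jog_arm", "data": {"targets": [[10, -0.3, -0.55, 0, 0.05, 0, 0], [10, -0.59, -0.23, 0, 0, 0, 0], [10, -0.6, 0.2, 0, 0, 0, 0], [10, -0.33, 0.54, 0, 0, 0, 0], [10, 0.05, 0.4, 0, 0, 0, 0]]}}

```text
time_s: 27.9
ee_pos: [512.7, 279.1, 139.2]
ee_rot: [0.719, 0.694, -0.01, 0.001]
force: [-10.6, -2.4, 7.0]
gripper_width: 0.238
```

Run:
```python
from h import *
wheel(-40,5)
```

```text
t 27.9 p [512.7 279.1 139.2] psi -2.0 tilt xy deg [-0.77 -0.86] F [-10.6  -2.4   7. ] w 20.3
ang 178.5 r 45.6 local 180.1
[[0.22, 0.59], [0.55, 0.3], [0.62, -0.13], [0.39, -0.49], [-0.02, -0.63]] dz -0.12
```

{"op": "jog_arm", "data": {"targets": [[10, 0.22, 0.59, 0, 0.05, -0.05, 0], [10, 0.55, 0.3, 0, 0.05, 0, 0], [10, 0.62, -0.13, 0, 0, 0, 0], [10, 0.36, -0.45, 0, 0, 0, 0], [10, 0, 0, 0, 0, 0, 0]]}}

```text
time_s: 28.52
ee_pos: [600.6, 293.9, 139.3]
ee_rot: [0.718, 0.696, -0.005, -0.001]
force: [-2.4, -3.8, 2.0]
gripper_width: 0.241
```

Run:
```python
from h import *
wheel(-10,2)
```

```text
t 28.52 p [600.6 293.9 139.3] psi -1.7 tilt xy deg [-0.48 -0.34] F [-2.4 -3.8  2. ] w 20.6
ang 20.8 r 45.2 local 22.4
[[0.06, -0.15], [0.02, -0.16]] dz -0.13
```

{"op": "jog_arm", "data": {"targets": [[10, 0.07, -0.2, 0, 0.02, -0.04, 0], [10, 0.01, -0.12, 0, 0, 0, 0], [10, 0, 0, 0, 0, 0, 0]]}}

```text
time_s: 28.9
ee_pos: [603.9, 278.8, 139.3]
ee_rot: [0.717, 0.697, 0.0, 0.0]
force: [0.1, -1.3, -1.4]
gripper_width: 0.246
```

```bash
python3 - <<'E'
from h import *
wheel(-10,2)
E
python3 look.py q11
```

```text
t 28.9 p [603.9 278.8 139.3] psi -1.7 tilt xy deg [0.02 0.01] F [ 0.1 -1.3 -1.4] w 21.0
ang 1.1 r 45.6 local 2.7
[[-0.0, -0.16], [-0.04, -0.16]] dz -0.13
```

View pics/q11.png

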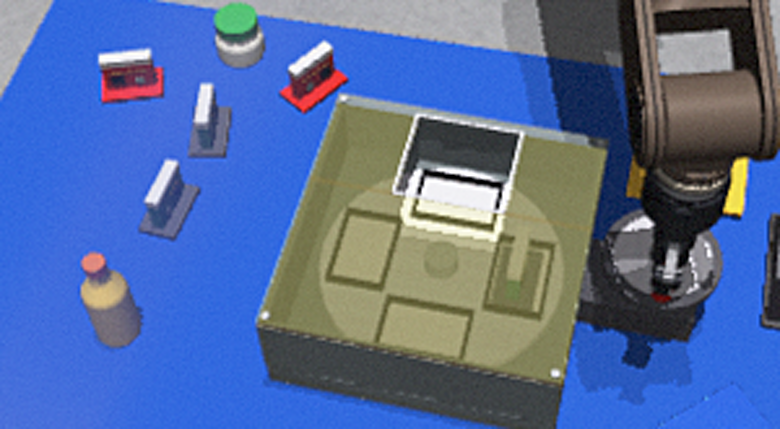

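The first cassette is at (515,280), one nest on, and an empty nest is under the port at (455,190). Next I'll release the handle and fetch cassette B.

{"op": "jog_arm", "data": {"targets": [[10, 0, -0.05, 0, 0, 0, 0], [60, 0, 0, 0, 0, 0, 0], [60, 0, 0, 0, 0, 0, 0], [60, 0, 0, 0.5, 0, 0, 0], [60, 0, 0, 1, 0, 0, 0]]}}

```text
time_s: 29.62
ee_pos: [601.0, 276.0, 210.4]
ee_rot: [0.717, 0.697, -0.004, -0.003]
force: [0.5, 0.2, -0.2]
gripper_width: 0.706
```

{"op": "jog_arm", "data": {"targets": [[60, 0, -0.3, 0.9, 0, 0, 0.9], [60, -0.15, -1, 0, 0, 0, 0.9], [60, -0.15, -1, 0, 0, 0, 0.9], [60, -0.15, -1, 0, 0, 0, 0.9], [60, -0.15, -1, 0, 0, 0, 0.9]]}}

```text
time_s: 30.25
ee_pos: [572.8, 59.3, 266.2]
ee_rot: [0.381, 0.925, 0.001, 0.004]
force: [0.6, -1.3, 0.3]
gripper_width: 0.697
```

{"op": "jog_arm", "data": {"targets": [[50, -0.15, -1, 0, 0, 0, 0.9], [50, -0.15, -1, 0, 0, 0, 0.9], [50, 0, -1, 0, 0, 0, 0.9], [50, 0, -1, 0, 0, 0, 0.9], [50, 0, -0.9, 0, 0, 0, 0]]}}

```text
time_s: 30.88
ee_pos: [556.1, -193.9, 269.2]
ee_rot: [0.065, 0.998, 0.002, 0.006]
force: [0.9, -0.7, 0.3]
gripper_width: 0.586
```

Run:
```python
from h import *
need([542,-271.3,100],85.7)
import cas
```

```text
t 30.88 p [ 556.1 -193.9  269.2] psi 82.6 tilt xy deg [0.76 0.18] F [ 0.9 -0.7  0.3] w 50.1
need units [-0.282 -1.548 -3.383] rot10 0.31
scene [197.0, 146.0] 72 [ 371.5 -376.6] [15.6 58.4] long 110.3
scene [228.0, 164.0] 71 [ 423.6 -261.5] [55.9 15. ] long 9.5
scene [211.0, 195.0] 83 [ 542.5 -272. ] [14.  58.8] long 176.7
side [382.0, 140.0] 42 [ 371.4 -375.2] [16.4 59.7] long 110.3
side [331.0, 150.0] 44 [ 546.4 -271.1] [18.7 52.2] long 175.1
side [365.0, 156.0] 47 [ 420.4 -262.1] [57.1 17.4] long 8.8
side [387.0, 178.0] 23 [ 326.9 -156.8] [ 8.2 51.7] long 149.3
```

{"op": "jog_arm", "data": {"targets": [[50, -0.15, -0.75, 0, 0, 0.05, 0.3], [50, -0.14, -0.75, -0.6, 0, 0, 0], [50, 0, 0, -0.9, 0, 0, 0], [50, 0, 0, -0.9, 0, 0, 0], [50, 0, 0, 0, 0, 0, 0]]}}

```text
time_s: 31.6
ee_pos: [542.0, -271.8, 149.4]
ee_rot: [0.04, 0.999, 0.0, 0.004]
force: [-0.1, 0.3, 0.7]
gripper_width: 0.584
```

Run:
```python
from h import *
need([542.1,-271.3,51],86)
c=cap('wrist','w12.png')
```

```text
t 31.6 p [ 542.  -271.8  149.4] psi 85.4 tilt xy deg [0.49 0.02] F [-0.1  0.3  0.7] w 49.9
need units [ 1.000e-03  1.000e-02 -1.968e+00] rot10 0.06
```

View pics/w12.png

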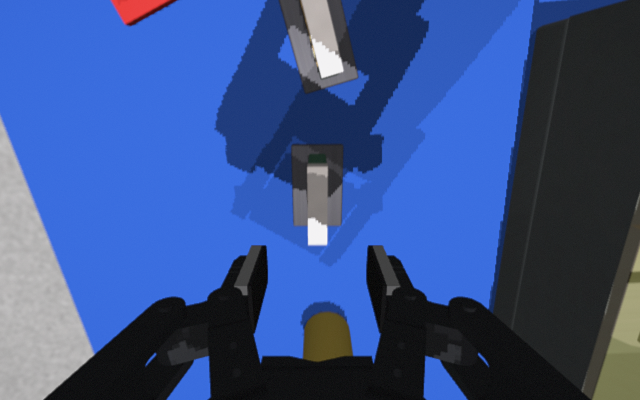

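{"op": "jog_arm", "data": {"targets": [[50, 0, 0, -0.6, 0, 0.05, 0.05], [50, 0, 0, -0.4, 0, 0, 0], [50, 0, 0, 0, 0, 0, 0]]}}

```text
time_s: 32.02
ee_pos: [548.6, -274.4, 110.0]
ee_rot: [0.035, 0.999, -0.005, 0.008]
force: [0.2, -0.3, 0.7]
gripper_width: 0.59
```

Run:
```python
from h import *
need([542.1,-271.3,51],86)
```

```text
t 32.02 p [ 548.6 -274.4  110. ] psi 86.0 tilt xy deg [ 0.91 -0.62] F [ 0.2 -0.3  0.7] w 50.3
need units [-0.129  0.063 -1.18 ] rot10 0.0
```

{"op": "jog_arm", "data": {"targets": [[50, -0.13, 0.06, -0.3, 0.06, 0.09, 0], [50, 0, 0, -0.4, 0, 0, 0], [50, 0, 0, -0.3, 0, 0, 0], [50, 0, 0, -0.05, 0, 0, 0], [50, 0, 0, 0, 0, 0, 0]]}}

```text
time_s: 32.65
ee_pos: [543.0, -272.1, 56.8]
ee_rot: [0.035, 0.999, -0.001, 0.001]
force: [0.6, 0.1, 1.0]
gripper_width: 0.586
```

Run:
```python
from h import *
need([542.1,-271.3,51],86)
```

```text
t 32.65 p [ 543.  -272.1   56.8] psi 86.0 tilt xy deg [ 0.15 -0.13] F [0.6 0.1 1. ] w 50.1
need units [-0.017  0.015 -0.116] rot10 0.0
```

{"op": "jog_arm", "data": {"targets": [[50, -0.02, 0.01, -0.11, 0, 0, 0], [5, 0, 0, 0, 0, 0, 0], [5, 0, 0, 0, 0, 0, 0], [5, 0, 0, 0, 0, 0, 0], [5, 0, 0, 0, 0, 0, 0]], "newtons": 35}}

```text
time_s: 33.28
ee_pos: [542.5, -271.8, 51.9]
ee_rot: [0.035, 0.999, -0.001, 0.002]
force: [-0.3, 0.8, -0.7]
gripper_width: 0.156
```

Run:
```python
from h import *
st()
```

```text
t 33.27 p [ 542.5 -271.8   51.9] psi 86.0 tilt xy deg [ 0.24 -0.18] F [-0.3  0.8 -0.7] w 13.4
```

{"op": "jog_arm", "data": {"targets": [[5, 0, 0, 0.3, 0, 0, 0], [5, 0, 0, 0.7, 0, 0, 0], [5, 0, 0, 1, 0, 0, 0], [5, 0, 0, 1, 0, 0, -0.5], [5, 0, 0, 0.9, 0, 0, -0.9]]}}

```text
time_s: 33.9
ee_pos: [538.3, -268.9, 249.5]
ee_rot: [0.16, 0.987, 0.002, -0.002]
force: [1.3, -0.2, -2.7]
gripper_width: 0.158
```

{"op": "jog_arm", "data": {"targets": [[5, 0, 0.6, 0, 0, 0, -0.9], [5, -0.15, 0.9, 0, 0, 0, -0.9], [5, -0.15, 0.9, 0, 0, 0, -0.9], [5, -0.15, 0.9, 0, 0, 0, -0.9], [5, -0.15, 0.9, 0, 0, 0, -0.9]]}}

```text
time_s: 34.52
ee_pos: [509.0, -57.8, 262.3]
ee_rot: [0.54, 0.842, -0.001, 0.007]
force: [0.0, 0.7, -2.6]
gripper_width: 0.157
```

Run:
```python
from h import *
need([498,54.4,180],-1.6)
```

```text
t 34.52 p [509.  -57.8 262.3] psi 24.7 tilt xy deg [ 0.57 -0.57] F [ 0.   0.7 -2.6] w 13.4
need units [-0.221  2.244 -1.647] rot10 -2.63
```

{"op": "jog_arm", "data": {"targets": [[5, -0.1, 0.75, 0, 0.05, 0.05, -0.85], [5, -0.1, 0.75, 0, 0, 0, -0.85], [5, 0, 0.6, -0.3, 0, 0, -0.8], [5, 0, 0, -0.7, 0, 0, 0], [5, 0, 0, 0, 0, 0, 0]]}}

```text
time_s: 35.15
ee_pos: [496.7, 54.2, 216.8]
ee_rot: [0.713, 0.701, 0.001, 0.003]
force: [0.3, -0.3, -1.3]
gripper_width: 0.155
```

Run:
```python
from h import *
need([498,54.4,160],-1.6)
```

```text
t 35.15 p [496.7  54.2 216.8] psi -0.9 tilt xy deg [ 0.36 -0.15] F [ 0.3 -0.3 -1.3] w 13.2
need units [ 0.027  0.004 -1.136] rot10 -0.07
```

{"op": "jog_arm", "data": {"targets": [[5, 0.02, 0, -0.4, 0, 0.04, -0.07], [5, 0, 0, -0.5, 0, 0, 0], [5, 0, 0, -0.2, 0, 0, 0], [5, 0, 0, 0, 0, 0, 0]]}}

```text
time_s: 35.65
ee_pos: [500.2, 52.6, 163.9]
ee_rot: [0.718, 0.696, 0.001, 0.003]
force: [0.1, 0.2, -1.1]
gripper_width: 0.159
```

Run:
```python
from h import *
need([498,54.4,120],-1.6)
```

```text
t 35.65 p [500.2  52.6 163.9] psi -1.8 tilt xy deg [ 0.34 -0.2 ] F [ 0.1  0.2 -1.1] w 13.6
need units [-0.045  0.035 -0.877] rot10 0.02
```

{"op": "jog_arm", "data": {"targets": [[5, -0.05, 0.03, -0.3, 0, 0.04, 0], [5, -0.02, 0, -0.3, 0, 0, 0], [5, -0.02, 0, -0.25, 0, 0, 0], [5, 0, 0, 0, 0, 0, 0]]}}

```text
time_s: 36.15
ee_pos: [496.2, 53.9, 119.8]
ee_rot: [0.719, 0.695, -0.001, 0.002]
force: [-0.1, 0.5, -1.1]
gripper_width: 0.154
```

Run:
```python
from h import *
need([498,54.4,97],-1.6)
cap('wrist','w13.png')
```

```text
t 36.15 p [496.2  53.9 119.8] psi -1.9 tilt xy deg [ 0.03 -0.21] F [-0.1  0.5 -1.1] w 13.1
need units [ 0.037  0.01  -0.456] rot10 0.03
```

View pics/w13.png

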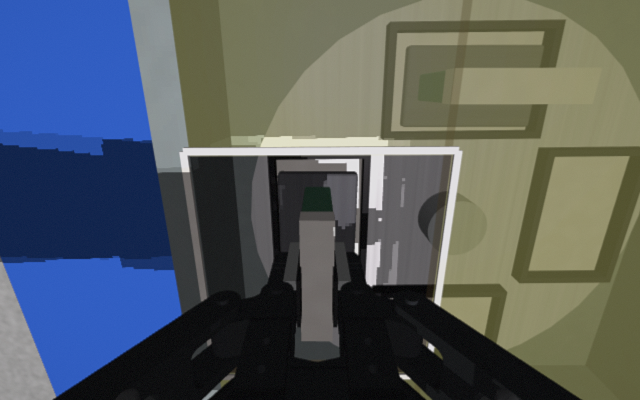

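Centred over the nest: foot x 279–356 within frame 270–368. Lower it.

{"op": "jog_arm", "data": {"targets": [[5, 0.04, 0.01, -0.12, 0, 0, 0], [5, 0, 0, -0.12, 0, 0, 0], [5, 0, 0, -0.08, 0, 0, 0], [5, 0, 0, -0.04, 0, 0, 0], [5, 0, 0, 0, 0, 0, 0]]}}

```text
time_s: 36.83
ee_pos: [500.0, 54.3, 102.5]
ee_rot: [0.719, 0.696, 0.0, 0.003]
force: [-0.1, -0.3, -1.8]
gripper_width: 0.156
```

Run:
```python
from h import *
need([498,54.4,97],-1.6)
```

```text
t 36.83 p [500.   54.3 102.5] psi -1.9 tilt xy deg [ 0.26 -0.23] F [-0.1 -0.3 -1.8] w 13.4
need units [-0.04   0.001 -0.11 ] rot10 0.03
```

{"op": "jog_arm", "data": {"targets": [[5, -0.04, 0, -0.06, 0, 0, 0], [5, 0, 0, -0.06, 0, 0, 0], [5, 0, 0, -0.04, 0, 0, 0], [5, 0, 0, -0.04, 0, 0, 0], [5, 0, 0, 0, 0, 0, 0]]}}

```text
time_s: 37.45
ee_pos: [498.9, 54.3, 97.3]
ee_rot: [0.718, 0.696, -0.001, 0.003]
force: [1.2, 0.5, -2.5]
gripper_width: 0.153
```

{"op": "jog_arm", "data": {"targets": [[5, 0, 0, -0.04, 0, 0, 0], [5, 0, 0, 0, 0, 0, 0]]}}

```text
time_s: 37.7
ee_pos: [499.5, 54.3, 97.0]
ee_rot: [0.718, 0.696, -0.001, 0.003]
force: [0.2, -1.0, -2.7]
gripper_width: 0.154
```

Seated (expected 96.9). Release, rise, and go to the handle.

{"op": "jog_arm", "data": {"targets": [[34, 0, 0, 0, 0, 0, 0], [34, 0, 0, 0, 0, 0, 0], [34, 0, 0, 0.1, 0, 0, 0], [34, 0, 0, 0.5, 0, 0, 0], [34, 0, 0, 0.8, 0, 0, 0]]}}

```text
time_s: 38.33
ee_pos: [497.4, 54.4, 164.9]
ee_rot: [0.718, 0.696, -0.003, 0.0]
force: [-0.3, 0.2, 0.5]
gripper_width: 0.395
```

{"op": "jog_arm", "data": {"targets": [[34, 0, 0, 0.9, 0, 0, 0], [34, 0, 0, 0.9, 0, 0, 0], [45, 0.4, 0.8, 0, 0, 0, 0], [55, 0.4, 0.9, 0, 0, 0, 0], [55, 0.4, 0.9, 0, 0, 0, 0]]}}

```text
time_s: 38.95
ee_pos: [560.9, 185.0, 265.7]
ee_rot: [0.721, 0.693, 0.003, 0.005]
force: [0.1, -0.2, 0.1]
gripper_width: 0.645
```

```bash
python3 - <<'E'
from h import *
need([604.3,276.6,250],-1.6)
E
python3 look.py q14; python3 cas.py
```

```text
t 38.95 p [560.9 185.  265.7] psi -2.2 tilt xy deg [ 0.65 -0.24] F [ 0.1 -0.2  0.1] w 55.1
need units [ 0.868  1.831 -0.315] rot10 0.06
scene [242.0, 142.0] 44 [ 327.4 -247.1] [24.7 53.2] long 108.3
scene [269.0, 147.0] 71 [ 330.6 -157.7] [14.5 60.1] long 149.3
scene [198.0, 146.0] 70 [ 370.8 -375.8] [14.7 58.5] long 109.9
scene [228.0, 165.0] 74 [ 424.4 -260.9] [59.6 15.4] long 11.4
side [382.0, 140.0] 42 [ 371.4 -375.2] [16.4 59.7] long 110.3
side [364.0, 156.0] 52 [ 423.2 -261.3] [60.6 17.5] long 10.7
side [386.0, 178.0] 60 [ 329.9 -156.7] [16.8 62.1] long 147.7
```

View pics/q14.png

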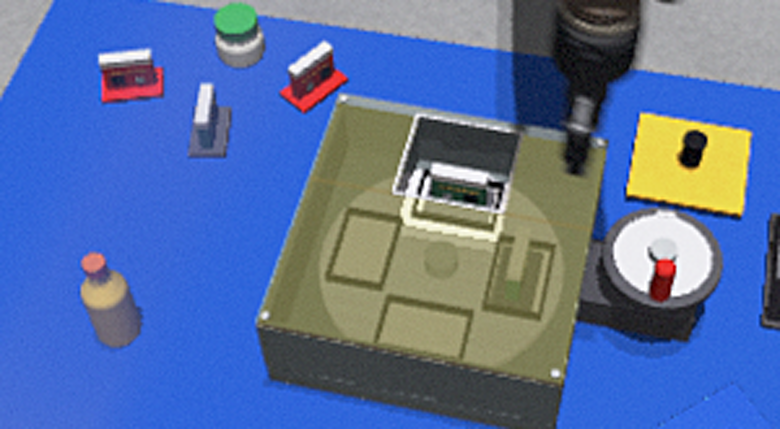

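Both cassettes stand in their nests. Handle next.

{"op": "jog_arm", "data": {"targets": [[55, 0.4, 0.8, 0, 0, 0.05, 0], [55, 0.4, 0.85, 0, 0, 0, 0], [55, 0, 0, -0.6, 0, 0, 0], [55, 0, 0, -0.9, 0, 0, 0], [55, 0, 0, 0, 0, 0, 0]]}}

```text
time_s: 39.78
ee_pos: [600.3, 263.1, 188.9]
ee_rot: [0.722, 0.692, -0.002, 0.003]
force: [-0.3, -0.2, -1.5]
gripper_width: 0.645
```

Run:
```python
from h import *
need([604.3,276.6,133],-1.6)
```

```text
t 39.77 p [600.3 263.1 188.9] psi -2.5 tilt xy deg [ 0.02 -0.39] F [-0.3 -0.2 -1.5] w 55.1
need units [ 0.079  0.27  -1.117] rot10 0.09
```

{"op": "jog_arm", "data": {"targets": [[55, 0.08, 0.28, 0, 0.04, 0, 0.09], [55, 0, 0, -0.5, 0, 0, 0], [55, 0, 0, -0.5, 0, 0, 0], [55, 0, 0, -0.1, 0, 0, 0], [55, 0, 0, 0, 0, 0, 0]]}}

```text
time_s: 40.4
ee_pos: [611.3, 279.2, 146.4]
ee_rot: [0.717, 0.697, 0.01, 0.004]
force: [-0.1, 0.5, 0.7]
gripper_width: 0.643
```

Run:
```python
from h import *
need([604.3,276.6,133],-1.6)
```

```text
t 40.4 p [611.3 279.2 146.4] psi -1.6 tilt xy deg [1.11 0.42] F [-0.1  0.5  0.7] w 54.9
need units [-0.14  -0.053 -0.269] rot10 -0.0
```

{"op": "jog_arm", "data": {"targets": [[55, -0.14, -0.06, -0.15, -0.04, 0.1, 0], [55, 0, 0, -0.12, 0, 0, 0], [10, 0, 0, 0, 0, 0, 0], [10, 0, 0, 0, 0, 0, 0], [10, 0, 0, 0, 0, 0, 0]], "newtons": 30}}

```text
time_s: 41.02
ee_pos: [604.1, 276.7, 136.2]
ee_rot: [0.717, 0.697, 0.001, 0.0]
force: [0.1, -0.5, -0.5]
gripper_width: 0.245
```

{"op": "jog_arm", "data": {"targets": [[10, 0, 0, 0, 0, 0, 0], [10, 0, 0, 0, 0, 0, 0]]}}

```text
time_s: 41.28
ee_pos: [604.1, 276.7, 136.2]
ee_rot: [0.717, 0.697, 0.001, 0.0]
force: [-1.6, -1.3, -0.0]
gripper_width: 0.241
```

Run:
```python
from h import *
wheel(-40,5)
```

```text
t 41.27 p [604.1 276.7 136.2] psi -1.6 tilt xy deg [0.09 0.06] F [-1.6 -1.3 -0. ] w 20.6
ang -1.5 r 45.9 local 0.1
[[-0.23, -0.59], [-0.55, -0.3], [-0.62, 0.13], [-0.39, 0.49], [0.02, 0.63]] dz -0.06
```

{"op": "jog_arm", "data": {"targets": [[10, -0.23, -0.59, 0, 0, 0, 0], [10, -0.55, -0.3, 0, 0, 0, 0], [10, -0.62, 0.13, 0, 0.03, 0, 0], [10, -0.39, 0.49, 0, 0.03, 0, 0], [10, 0.02, 0.4, 0, 0.03, 0, 0]]}}

```text
time_s: 41.9
ee_pos: [512.9, 271.8, 136.2]
ee_rot: [0.717, 0.697, -0.005, -0.001]
force: [-17.6, -3.8, 12.4]
gripper_width: 0.24
```

Run:
```python
from h import *
wheel(-40,5)
```

```text
t 41.9 p [512.9 271.8 136.2] psi -1.6 tilt xy deg [-0.5  -0.35] F [-17.6  -3.8  12.4] w 20.5
ang -172.4 r 45.8 local -170.8
[[0.13, 0.61], [0.5, 0.38], [0.63, -0.03], [0.46, -0.42], [0.08, -0.62]] dz -0.06
```

{"op": "jog_arm", "data": {"targets": [[10, 0.13, 0.61, 0, 0, -0.03, 0], [10, 0.5, 0.38, 0, 0.02, -0.02, 0], [10, 0.63, -0.02, 0, 0, 0, 0], [10, 0.47, -0.42, 0, 0, 0, 0], [10, 0.08, -0.62, 0, 0, 0, 0]]}}

```text
time_s: 42.52
ee_pos: [603.9, 270.8, 136.4]
ee_rot: [0.715, 0.7, -0.002, 0.002]
force: [-3.4, 2.9, 1.9]
gripper_width: 0.242
```

Run:
```python
from h import *
wheel(-40,5)
```

```text
t 42.52 p [603.9 270.8 136.4] psi -1.2 tilt xy deg [ 0.02 -0.31] F [-3.4  2.9  1.9] w 20.7
ang -8.9 r 46.1 local -7.3
[[-0.31, -0.55], [-0.59, -0.23], [-0.6, 0.2], [-0.33, 0.54], [0.1, 0.62]] dz -0.07
```

{"op": "jog_arm", "data": {"targets": [[10, -0.31, -0.55, 0, 0, 0, 0], [10, -0.59, -0.23, 0, 0.03, 0, 0], [10, -0.6, 0.2, 0, 0.03, 0, 0], [10, -0.33, 0.54, 0, 0.03, 0, 0], [10, 0.05, 0.4, 0, 0, 0, 0]]}}

```text
time_s: 43.15
ee_pos: [512.6, 279.7, 136.3]
ee_rot: [0.717, 0.697, -0.004, -0.002]
force: [-11.0, -1.8, 7.6]
gripper_width: 0.239
```

Run:
```python
from h import *
wheel(-40,5)
```

```text
t 43.15 p [512.6 279.7 136.3] psi -1.6 tilt xy deg [-0.46 -0.1 ] F [-11.   -1.8   7.6] w 20.4
ang 177.7 r 45.7 local 179.3
[[0.23, 0.58], [0.56, 0.29], [0.61, -0.13], [0.39, -0.5], [-0.02, -0.63]] dz -0.07
```

{"op": "jog_arm", "data": {"targets": [[10, 0.23, 0.58, 0, 0, -0.04, 0], [10, 0.55, 0.3, 0, 0.03, 0, 0], [10, 0.62, -0.13, 0, 0, 0, 0], [10, 0.4, -0.5, 0, 0, 0, 0], [10, 0, -0.15, 0, 0, 0, 0]]}}

```text
time_s: 43.78
ee_pos: [603.1, 284.9, 136.4]
ee_rot: [0.715, 0.699, -0.002, -0.0]
force: [4.1, 3.5, -2.1]
gripper_width: 0.241
```

Run:
```python
from h import *
wheel(-10,2)
```

```text
t 43.77 p [603.1 284.9 136.4] psi -1.2 tilt xy deg [-0.19 -0.19] F [ 4.1  3.5 -2.1] w 20.6
ang 8.9 r 45.3 local 10.5
[[0.02, -0.16], [-0.02, -0.16]] dz -0.07
```

{"op": "jog_arm", "data": {"targets": [[10, 0.02, -0.16, 0, 0, 0, 0], [10, 0, 0, 0, 0, 0, 0]]}}

```text
time_s: 44.02
ee_pos: [604.0, 276.5, 136.4]
ee_rot: [0.715, 0.699, -0.002, 0.0]
force: [0.8, -1.6, -0.0]
gripper_width: 0.243
```

```bash
python3 - <<'E'
from h import *
wheel(-10,2)
E
python3 look.py q15
```

```text
t 44.02 p [604.  276.5 136.4] psi -1.2 tilt xy deg [-0.12 -0.19] F [ 0.8 -1.6 -0. ] w 20.7
ang -1.7 r 45.8 local -0.1
[[-0.01, -0.16], [-0.05, -0.15]] dz -0.07
```

View pics/q15.png

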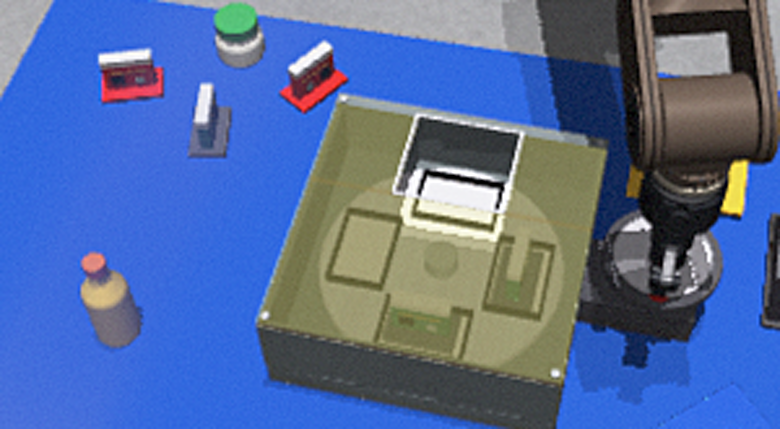

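The third nest is empty under the port. Next is cassette C, the grey-footed one at q15 (208,120). The red ones at (130,75) and (313,75) stay.

{"op": "jog_arm", "data": {"targets": [[60, 0, 0, 0, 0, 0, 0], [60, 0, 0, 0, 0, 0, 0], [60, 0, 0, 0.5, 0, 0, 0], [60, 0, 0, 1, 0, 0, 0], [60, 0, 0, 0.9, 0, 0, -0.5]]}}

```text
time_s: 44.75
ee_pos: [598.8, 277.6, 252.7]
ee_rot: [0.745, 0.668, -0.008, -0.004]
force: [0.4, 0.2, 0.5]
gripper_width: 0.703
```

{"op": "jog_arm", "data": {"targets": [[60, -0.2, -0.8, 0, 0, 0, -0.8], [60, -0.3, -1, 0, 0, 0, -0.8], [60, -0.3, -1, 0, 0, 0, -0.8], [60, -0.3, -1, 0, 0, 0, -0.8], [60, -0.3, -1, 0, 0, 0, -0.8]]}}

```text
time_s: 45.38
ee_pos: [528.6, 37.0, 260.8]
ee_rot: [0.931, 0.366, -0.0, -0.002]
force: [-0.1, -0.4, 0.5]
gripper_width: 0.705
```

{"op": "jog_arm", "data": {"targets": [[50, -0.35, -1, 0, 0, 0, -0.8], [50, -0.35, -1, 0, 0, 0, -0.8], [50, -0.35, -1, 0, 0, 0, -0.6], [50, -0.35, -1, 0, 0, 0, 0], [50, -0.35, -1, 0, 0, 0, 0]]}}

```text
time_s: 46.0
ee_pos: [437.3, -218.6, 262.4]
ee_rot: [0.984, 0.177, 0.002, -0.002]
force: [0.3, -0.1, -0.3]
gripper_width: 0.586
```

```bash
python3 - <<'E'
from h import *
need([423.7,-261.2,150],-79.3)
E
python3 cas.py
```

```text
t 46.0 p [ 437.3 -218.6  262.4] psi -69.7 tilt xy deg [0.23 0.22] F [ 0.3 -0.1 -0.3] w 50.1
need units [-0.273 -0.852 -2.249] rot10 -0.96
scene [198.0, 146.0] 72 [ 371.1 -376. ] [15.6 58.5] long 110.3
scene [264.0, 149.0] 21 [ 343.5 -170.1] [10.7 22.3] long 149.6
scene [227.0, 169.0] 28 [ 440.2 -258.1] [20.4 11.9] long 14.5
side [382.0, 140.0] 41 [ 371.8 -375.8] [16.4 59.7] long 109.4
side [359.0, 156.0] 22 [ 440.6 -257.8] [25.2 11.9] long 14.1
```

{"op": "jog_arm", "data": {"targets": [[50, -0.25, -0.8, 0, 0, 0, -0.8], [50, 0, 0, -0.8, 0, 0, -0.1], [50, 0, 0, -0.8, 0, 0, 0], [50, 0, 0, -0.3, 0, 0, 0], [50, 0, 0, 0, 0, 0, 0]]}}

```text
time_s: 46.72
ee_pos: [425.8, -260.0, 167.6]
ee_rot: [0.996, 0.094, 0.004, -0.0]
force: [0.2, 0.4, 0.1]
gripper_width: 0.587
```

Run:
```python
from h import *
need([423.8,-261.2,100],-79.4)
c=cap('wrist','w16.png')
```

```text
t 46.73 p [ 425.8 -260.   167.6] psi -79.3 tilt xy deg [0.47 0.08] F [0.2 0.4 0.1] w 50.2
need units [-0.04  -0.024 -1.353] rot10 -0.01
```

View pics/w16.png

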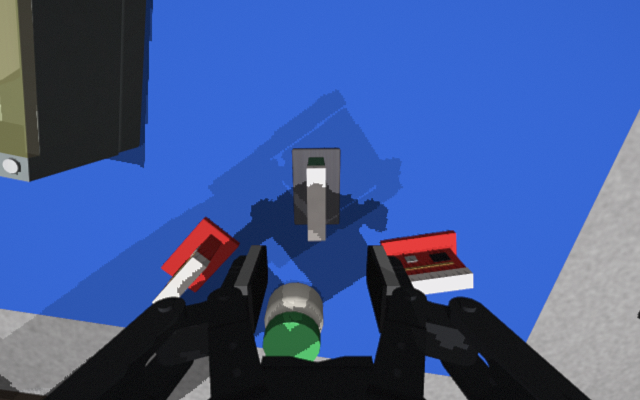

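The jaws straddle grey-footed cassette C at (316,190). The jar (294,325) and the red look-alikes (200,255) and (425,262) are clear.

{"op": "jog_arm", "data": {"targets": [[50, -0.04, -0.02, -0.5, 0, 0.04, 0], [50, 0, 0, -0.6, 0, 0, 0], [50, 0, 0, -0.2, 0, 0, 0], [50, 0, 0, 0, 0, 0, 0]]}}

```text
time_s: 47.28
ee_pos: [429.2, -264.0, 110.4]
ee_rot: [0.995, 0.095, 0.006, 0.006]
force: [-0.6, 0.2, 0.3]
gripper_width: 0.585
```

Run:
```python
from h import *
need([423.8,-261.2,51],-79.4)
```

```text
t 47.27 p [ 429.2 -264.   110.4] psi -79.1 tilt xy deg [ 0.78 -0.56] F [-0.6  0.2  0.3] w 50.0
need units [-0.108  0.056 -1.188] rot10 -0.03
```

{"op": "jog_arm", "data": {"targets": [[50, -0.11, 0.06, -0.3, 0.06, 0.08, -0.03], [50, 0, 0, -0.4, 0, 0, 0], [50, 0, 0, -0.3, 0, 0, 0], [50, 0, 0, -0.05, 0, 0, 0], [50, 0, 0, 0, 0, 0, 0]]}}

```text
time_s: 47.9
ee_pos: [425.1, -262.4, 59.2]
ee_rot: [0.996, 0.092, 0.001, 0.002]
force: [-0.1, -0.1, 0.2]
gripper_width: 0.587
```

Run:
```python
from h import *
need([423.8,-261.2,51],-79.4)
```

```text
t 47.9 p [ 425.1 -262.4   59.2] psi -79.5 tilt xy deg [ 0.17 -0.16] F [-0.1 -0.1  0.2] w 50.1
need units [-0.027  0.023 -0.164] rot10 0.01
```

{"op": "jog_arm", "data": {"targets": [[50, -0.03, 0.02, -0.15, 0, 0, 0], [5, 0, 0, 0, 0, 0, 0], [5, 0, 0, 0, 0, 0, 0], [5, 0, 0, 0, 0, 0, 0], [5, 0, 0, 0, 0, 0, 0]], "newtons": 35}}

```text
time_s: 48.52
ee_pos: [424.0, -261.6, 52.3]
ee_rot: [0.996, 0.092, 0.002, 0.002]
force: [0.4, -0.2, -1.6]
gripper_width: 0.158
```

Run:
```python
from h import *
st()
```

```text
t 48.52 p [ 424.  -261.6   52.3] psi -79.5 tilt xy deg [ 0.24 -0.21] F [ 0.4 -0.2 -1.6] w 13.5
```

{"op": "jog_arm", "data": {"targets": [[5, 0, 0, 0.3, 0, 0, 0], [5, 0, 0, 0.7, 0, 0, 0], [5, 0, 0, 1, 0, 0, 0], [5, 0, 0, 1, 0, 0, 0], [5, 0, 0, 0.9, 0, 0, 0.8]]}}

```text
time_s: 49.15
ee_pos: [420.6, -258.5, 251.6]
ee_rot: [0.987, 0.163, -0.001, -0.001]
force: [1.1, 0.5, -2.4]
gripper_width: 0.154
```

{"op": "jog_arm", "data": {"targets": [[5, 0.2, 0.7, 0, 0, 0, 0.9], [5, 0.3, 0.9, 0, 0, 0, 0.9], [5, 0.3, 0.9, 0, 0, 0, 0.9], [5, 0.3, 0.9, 0, 0, 0, 0.9], [5, 0.2, 0.9, 0, 0, 0, 0.9]]}}

```text
time_s: 49.78
ee_pos: [488.2, -41.7, 264.4]
ee_rot: [0.844, 0.536, 0.006, 0.006]
force: [1.0, 0.1, -1.5]
gripper_width: 0.155
```

Run:
```python
from h import *
need([498,54.4,220],-1.6)
```

```text
t 49.77 p [488.2 -41.7 264.4] psi -25.1 tilt xy deg [ 1.  -0.2] F [ 1.   0.1 -1.5] w 13.3
need units [ 0.197  1.923 -0.887] rot10 2.35
```

{"op": "jog_arm", "data": {"targets": [[5, 0.05, 0.6, 0, 0, 0.08, 0.8], [5, 0.05, 0.65, 0, 0, 0, 0.8], [5, 0, 0.5, -0.3, 0, 0, 0.7], [5, 0, 0, -0.6, 0, 0, 0], [5, 0, 0, 0, 0, 0, 0]]}}

```text
time_s: 50.4
ee_pos: [492.7, 52.6, 224.0]
ee_rot: [0.713, 0.701, 0.003, 0.004]
force: [-1.0, -0.5, -1.8]
gripper_width: 0.153
```

Run:
```python
from h import *
need([498,54.4,160],-1.6)
```

```text
t 50.4 p [492.7  52.6 224. ] psi -0.9 tilt xy deg [ 0.59 -0.05] F [-1.  -0.5 -1.8] w 13.1
need units [ 0.107  0.036 -1.28 ] rot10 -0.07
```

{"op": "jog_arm", "data": {"targets": [[5, 0.1, 0.03, -0.4, 0, 0.06, -0.07], [5, 0, 0, -0.5, 0, 0, 0], [5, 0, 0, -0.3, 0, 0, 0], [5, 0, 0, 0, 0, 0, 0]]}}

```text
time_s: 50.9
ee_pos: [501.0, 52.9, 170.1]
ee_rot: [0.718, 0.696, 0.003, 0.004]
force: [-0.3, 0.2, -2.3]
gripper_width: 0.155
```

Run:
```python
from h import *
need([498,54.4,120],-1.6)
```

```text
t 50.9 p [501.   52.9 170.1] psi -1.8 tilt xy deg [ 0.57 -0.12] F [-0.3  0.2 -2.3] w 13.3
need units [-0.06   0.029 -1.002] rot10 0.02
```

{"op": "jog_arm", "data": {"targets": [[5, -0.07, 0.03, -0.3, 0, 0.05, 0], [5, -0.01, 0, -0.35, 0, 0, 0], [5, -0.01, 0, -0.3, 0, 0, 0], [5, 0, 0, 0, 0, 0, 0]]}}

```text
time_s: 51.4
ee_pos: [497.0, 54.3, 121.4]
ee_rot: [0.718, 0.696, 0.0, 0.002]
force: [-0.0, -0.0, -1.2]
gripper_width: 0.156
```

Run:
```python
from h import *
need([498,54.4,98],-1.6)
cap('wrist','w17.png')
```

```text
t 51.4 p [497.   54.3 121.4] psi -1.8 tilt xy deg [ 0.2  -0.13] F [-0.  -0.  -1.2] w 13.3
need units [ 0.021  0.003 -0.468] rot10 0.02
```

View pics/w17.png

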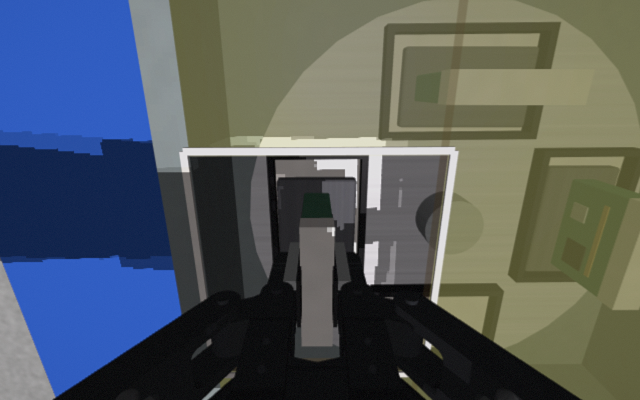

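{"op": "jog_arm", "data": {"targets": [[5, 0.01, 0.03, -0.12, 0, 0, 0], [5, 0, 0, -0.12, 0, 0.02, 0], [5, 0, 0, -0.1, 0, 0, 0], [5, -0.02, 0, -0.06, 0, 0, 0], [5, 0, 0, 0, 0, 0, 0]]}}

```text
time_s: 52.08
ee_pos: [498.2, 55.8, 102.1]
ee_rot: [0.718, 0.696, 0.001, 0.002]
force: [-0.3, 1.2, -1.9]
gripper_width: 0.157
```

Run:
```python
from h import *
need([498,56,98],-1.6)
```

```text
t 52.08 p [498.2  55.8 102.1] psi -1.8 tilt xy deg [ 0.23 -0.15] F [-0.3  1.2 -1.9] w 13.4
need units [-0.004  0.004 -0.081] rot10 0.02
```

{"op": "jog_arm", "data": {"targets": [[5, 0, 0, -0.06, 0, 0, 0], [5, 0, 0, -0.05, 0, 0, 0], [5, 0, 0, -0.04, 0, 0, 0], [5, 0, 0, -0.04, 0, 0, 0], [5, 0, 0, 0, 0, 0, 0]]}}

```text
time_s: 52.7
ee_pos: [499.4, 55.5, 97.9]
ee_rot: [0.718, 0.697, -0.0, 0.002]
force: [-0.5, -0.1, -2.2]
gripper_width: 0.156
```

{"op": "jog_arm", "data": {"targets": [[5, 0, 0, -0.04, 0, 0, 0], [5, 0, 0, 0, 0, 0, 0]]}}

```text
time_s: 52.95
ee_pos: [500.1, 55.3, 97.5]
ee_rot: [0.717, 0.697, -0.0, 0.002]
force: [-0.7, 0.1, -1.6]
gripper_width: 0.155
```

{"op": "jog_arm", "data": {"targets": [[34, 0, 0, 0, 0, 0, 0], [34, 0, 0, 0, 0, 0, 0], [34, 0, 0, 0.1, 0, 0, 0], [34, 0, 0, 0.5, 0, 0, 0], [34, 0, 0, 0.8, 0, 0, 0]]}}

```text
time_s: 53.58
ee_pos: [497.5, 55.4, 165.0]
ee_rot: [0.718, 0.697, -0.003, -0.001]
force: [0.6, 0.3, 0.6]
gripper_width: 0.396
```

{"op": "jog_arm", "data": {"targets": [[34, 0, 0, 0.9, 0, 0, 0], [34, 0, 0, 0.9, 0, 0, 0], [45, 0.4, 0.8, 0, 0, 0, 0], [55, 0.4, 0.9, 0, 0, 0, 0], [55, 0.4, 0.9, 0, 0, 0, 0]]}}

```text
time_s: 54.2
ee_pos: [560.8, 186.1, 265.7]
ee_rot: [0.72, 0.694, 0.002, 0.004]
force: [0.7, -0.4, -0.4]
gripper_width: 0.643
```

```bash
python3 - <<'E'
from h import *
need([604.3,276.6,250],-1.6)
E
python3 look.py q18
```

```text
t 54.2 p [560.8 186.1 265.7] psi -2.1 tilt xy deg [ 0.52 -0.21] F [ 0.7 -0.4 -0.4] w 54.9
need units [ 0.87   1.81  -0.314] rot10 0.05
```

View pics/q18.png

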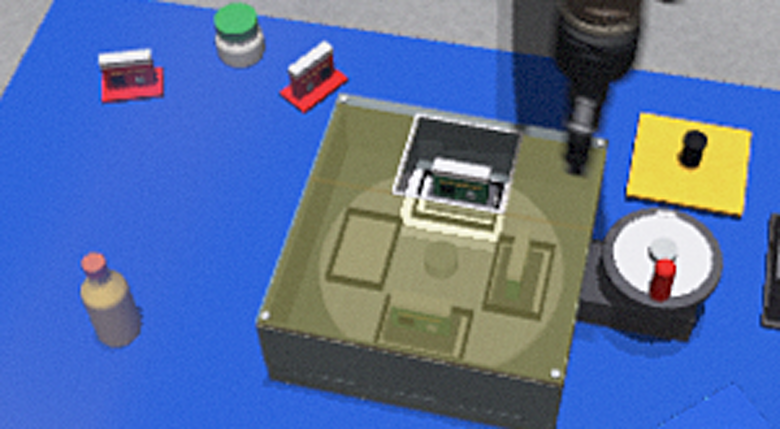

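Run:
```python
from h import *
c=cap('scene');a=c['image'][:,:,::-1]
cv2.imwrite('pics/z19.png',cv2.resize(a[160:225,290:370],None,fx=8,fy=8,interpolation=cv2.INTER_CUBIC))
hsv=cv2.cvtColor(c['image'],cv2.COLOR_RGB2HSV)
for z in(104,):
  for p in [(433/2.6+150,158/2.6+125),(494/2.6+150,165/2.6+125)]: print(ray(c,*p,z))
```

```text
[486.80032027  24.62920754 104.        ]
[483.51558385  90.51055958 104.        ]
```

View pics/z19.png

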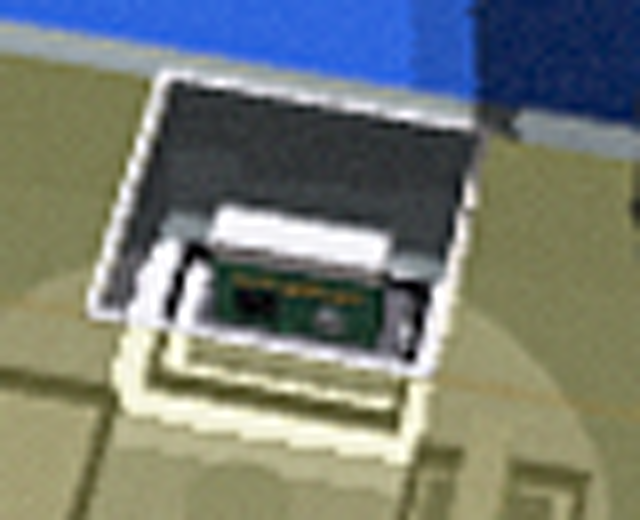

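Run:
```python
from h import *
c=cap('scene')
P=[ray(c,u/8+290,v/8+160,104)[:2] for u,v in [(220,205),(390,232),(385,270),(213,243)]]
print(np.round(P,1),np.mean(P,0))
```

```text
[[485.8  27.2]
 [486.1  87.4]
 [502.7  88.6]
 [502.7  28.1]] [494.30247724  57.81487071]
```

The third cassette stands inside its nest. Now I'll crank on to the empty fourth nest.

{"op": "jog_arm", "data": {"targets": [[55, 0.4, 0.85, 0, 0, 0.05, 0], [55, 0.4, 0.9, 0, 0, 0, 0], [55, 0, 0, -0.6, 0, 0, 0], [55, 0, 0, -0.9, 0, 0, 0], [55, 0, 0, 0, 0, 0, 0]]}}

```text
time_s: 55.02
ee_pos: [600.2, 269.2, 188.7]
ee_rot: [0.721, 0.693, -0.003, 0.002]
force: [-0.0, -0.1, -0.5]
gripper_width: 0.644
```

Run:
```python
from h import *
need([604.3,276.6,133],-1.6)
```

```text
t 55.02 p [600.2 269.2 188.7] psi -2.3 tilt xy deg [-0.13 -0.37] F [-0.  -0.1 -0.5] w 55.0
need units [ 0.082  0.148 -1.114] rot10 0.07
```

{"op": "jog_arm", "data": {"targets": [[55, 0.05, 0.15, 0, 0.04, 0, 0.07], [55, 0, 0, -0.5, 0, 0, 0], [55, 0, 0, -0.5, 0, 0, 0], [55, 0, 0, -0.1, 0, 0, 0], [55, 0, 0, 0, 0, 0, 0]]}}

```text
time_s: 55.65
ee_pos: [609.3, 277.1, 146.2]
ee_rot: [0.717, 0.697, 0.008, 0.003]
force: [0.6, -0.1, 0.2]
gripper_width: 0.642
```

Run:
```python
from h import *
need([604.3,276.6,133],-1.6)
```

```text
t 55.65 p [609.3 277.1 146.2] psi -1.7 tilt xy deg [0.94 0.4 ] F [ 0.6 -0.1  0.2] w 54.8
need units [-0.101 -0.01  -0.265] rot10 0.01
```

{"op": "jog_arm", "data": {"targets": [[55, -0.1, -0.01, -0.15, -0.04, 0.09, 0], [55, 0, 0, -0.12, 0, 0, 0], [10, 0, 0, 0, 0, 0, 0], [10, 0, 0, 0, 0, 0, 0], [10, 0, 0, 0, 0, 0, 0]], "newtons": 30}}

```text
time_s: 56.28
ee_pos: [604.1, 277.2, 136.0]
ee_rot: [0.717, 0.697, 0.0, -0.0]
force: [0.3, -0.9, -1.0]
gripper_width: 0.244
```

{"op": "jog_arm", "data": {"targets": [[10, 0, 0, 0, 0, 0, 0], [10, 0, 0, 0, 0, 0, 0]]}}

```text
time_s: 56.52
ee_pos: [604.2, 277.2, 136.0]
ee_rot: [0.717, 0.697, 0.0, -0.0]
force: [-0.8, -0.5, 0.8]
gripper_width: 0.245
```

Run:
```python
from h import *
wheel(-40,5)
```

```text
t 56.52 p [604.2 277.2 136. ] psi -1.7 tilt xy deg [0.   0.03] F [-0.8 -0.5  0.8] w 20.9
ang -0.9 r 45.9 local 0.7
[[-0.22, -0.59], [-0.55, -0.31], [-0.62, 0.12], [-0.4, 0.49], [0.01, 0.63]] dz -0.06
```

{"op": "jog_arm", "data": {"targets": [[10, -0.23, -0.59, 0, 0, 0, 0], [10, -0.55, -0.3, 0, 0, 0, 0], [10, -0.62, 0.13, 0, 0.03, 0, 0], [10, -0.39, 0.49, 0, 0.03, 0, 0], [10, 0.02, 0.4, 0, 0.03, 0, 0]]}}

```text
time_s: 57.15
ee_pos: [512.9, 272.3, 136.0]
ee_rot: [0.718, 0.696, -0.006, -0.001]
force: [-18.3, -4.2, 12.7]
gripper_width: 0.236
```

Run:
```python
from h import *
wheel(-40,5)
```

```text
t 57.15 p [512.9 272.3 136. ] psi -1.7 tilt xy deg [-0.58 -0.38] F [-18.3  -4.2  12.7] w 20.2
ang -172.9 r 45.7 local -171.3
[[0.14, 0.61], [0.5, 0.38], [0.63, -0.03], [0.46, -0.43], [0.08, -0.62]] dz -0.06
```

{"op": "jog_arm", "data": {"targets": [[10, 0.13, 0.61, 0, 0, -0.03, 0], [10, 0.5, 0.38, 0, 0.02, -0.02, 0], [10, 0.63, -0.02, 0, 0, 0, 0], [10, 0.47, -0.42, 0, 0, 0, 0], [10, 0.08, -0.62, 0, 0, 0, 0]]}}

```text
time_s: 57.78
ee_pos: [603.9, 271.3, 136.2]
ee_rot: [0.715, 0.699, -0.002, 0.002]
force: [-2.9, 3.3, 2.4]
gripper_width: 0.239
```

Run:
```python
from h import *
wheel(-40,5)
```

```text
t 57.77 p [603.9 271.3 136.2] psi -1.3 tilt xy deg [-0.07 -0.32] F [-2.9  3.3  2.4] w 20.4
ang -8.3 r 46.1 local -6.7
[[-0.3, -0.55], [-0.58, -0.23], [-0.6, 0.2], [-0.33, 0.54], [0.09, 0.62]] dz -0.06
```

{"op": "jog_arm", "data": {"targets": [[10, -0.3, -0.55, 0, 0, 0, 0], [10, -0.59, -0.23, 0, 0.03, 0, 0], [10, -0.6, 0.2, 0, 0.03, 0, 0], [10, -0.33, 0.54, 0, 0.03, 0, 0], [10, 0.05, 0.4, 0, 0, 0, 0]]}}

```text
time_s: 58.4
ee_pos: [512.7, 279.8, 136.0]
ee_rot: [0.717, 0.697, -0.005, -0.003]
force: [-11.1, -1.1, 8.3]
gripper_width: 0.243
```

Run:
```python
from h import *
wheel(-40,5)
```

```text
t 58.4 p [512.7 279.8 136. ] psi -1.7 tilt xy deg [-0.64 -0.19] F [-11.1  -1.1   8.3] w 20.8
ang 177.6 r 45.7 local 179.2
[[0.23, 0.58], [0.56, 0.29], [0.61, -0.14], [0.38, -0.5], [-0.03, -0.63]] dz -0.06
```

{"op": "jog_arm", "data": {"targets": [[10, 0.23, 0.58, 0, 0, -0.04, 0], [10, 0.55, 0.3, 0, 0.03, 0, 0], [10, 0.62, -0.13, 0, 0, 0, 0], [10, 0.4, -0.5, 0, 0, 0, 0], [10, 0, -0.15, 0, 0, 0, 0]]}}

```text
time_s: 59.02
ee_pos: [603.1, 285.6, 136.2]
ee_rot: [0.715, 0.699, -0.003, -0.001]
force: [3.6, 3.3, -1.3]
gripper_width: 0.243
```

Run:
```python
from h import *
wheel(-10,2)
```

```text
t 59.02 p [603.1 285.6 136.2] psi -1.4 tilt xy deg [-0.33 -0.19] F [ 3.6  3.3 -1.3] w 20.7
ang 9.7 r 45.5 local 11.3
[[0.02, -0.16], [-0.01, -0.16]] dz -0.06
```

{"op": "jog_arm", "data": {"targets": [[10, 0.02, -0.17, 0, 0, 0, 0], [10, 0, 0, 0, 0, 0, 0]]}}

```text
time_s: 59.28
ee_pos: [604.1, 276.6, 136.2]
ee_rot: [0.715, 0.699, -0.003, -0.0]
force: [1.6, -2.5, 0.1]
gripper_width: 0.242
```

```bash
python3 - <<'E'
from h import *
wheel(-10,2)
E
python3 look.py q20
```

```text
t 59.27 p [604.1 276.6 136.2] psi -1.3 tilt xy deg [-0.24 -0.19] F [ 1.6 -2.5  0.1] w 20.7
ang -1.6 r 45.8 local 0.0
[[-0.01, -0.16], [-0.05, -0.15]] dz -0.06
```

View pics/q20.png

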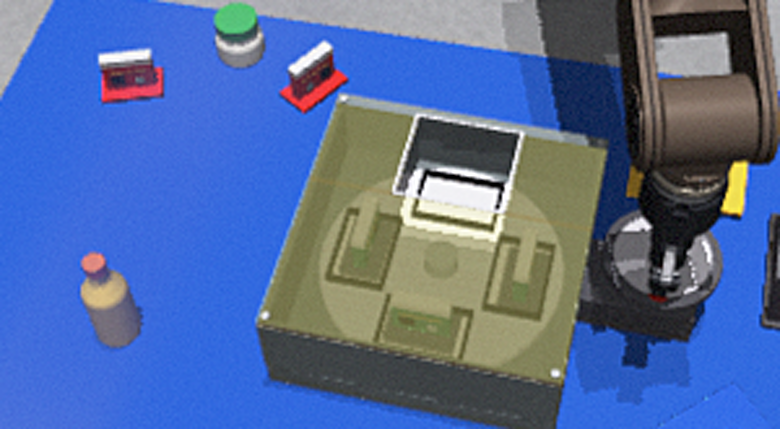

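{"op": "jog_arm", "data": {"targets": [[60, 0, 0, 0, 0, 0, 0], [60, 0, 0, 0, 0, 0, 0], [60, 0, 0, 0.5, 0, 0, 0], [60, 0, 0, 1, 0, 0, 0], [60, 0, 0, 0.9, 0, 0, 0]]}}

```text
time_s: 60.0
ee_pos: [598.7, 277.7, 252.5]
ee_rot: [0.715, 0.699, -0.009, -0.005]
force: [0.6, 0.0, 0.6]
gripper_width: 0.702
```

{"op": "jog_arm", "data": {"targets": [[60, -0.8, 0.05, 0, 0, 0, 0], [60, -1, 0.1, 0, 0, 0, 0], [60, -1, 0.1, 0, 0, 0, 0], [60, -1, 0.1, 0, 0, 0, 0], [60, -0.5, 0, 0, 0, 0, 0]]}}

```text
time_s: 60.62
ee_pos: [380.2, 297.0, 259.8]
ee_rot: [0.715, 0.699, -0.003, -0.003]
force: [0.6, -0.4, -0.3]
gripper_width: 0.702
```

Run:
```python
from h import *
need([365,300,250],-1.6)
c=cap('scene','s21.png');a=c['image'][:,:,::-1]
cv2.imwrite('pics/z21.png',cv2.resize(a[180:270,265:375],None,fx=7,fy=6.5,interpolation=cv2.INTER_CUBIC))
cv2.imwrite('pics/z21b.png',cv2.resize(a[120:300,230:510],None,fx=2.8,fy=2.8,interpolation=cv2.INTER_CUBIC))
```

```text
t 60.62 p [380.2 297.  259.8] psi -1.2 tilt xy deg [-0.47 -0.01] F [ 0.6 -0.4 -0.3] w 59.9
need units [-0.305  0.059 -0.196] rot10 -0.04
```

View pics/z21.png

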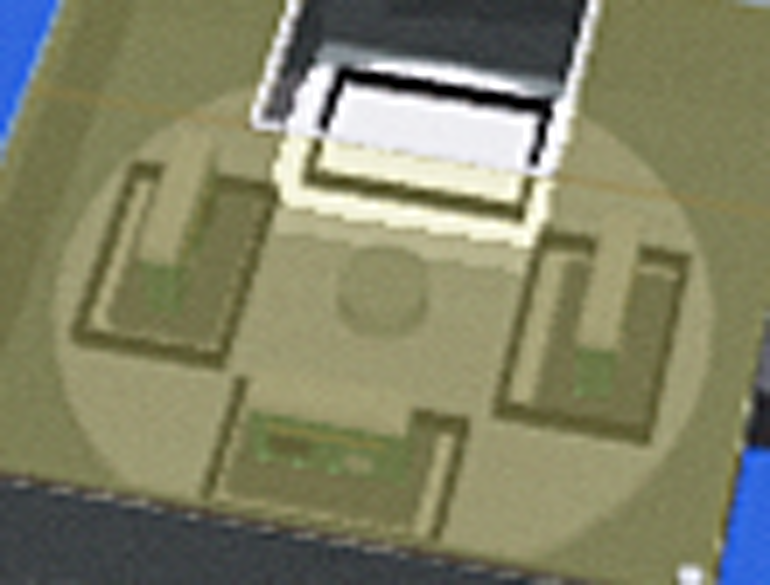

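View pics/z21b.png

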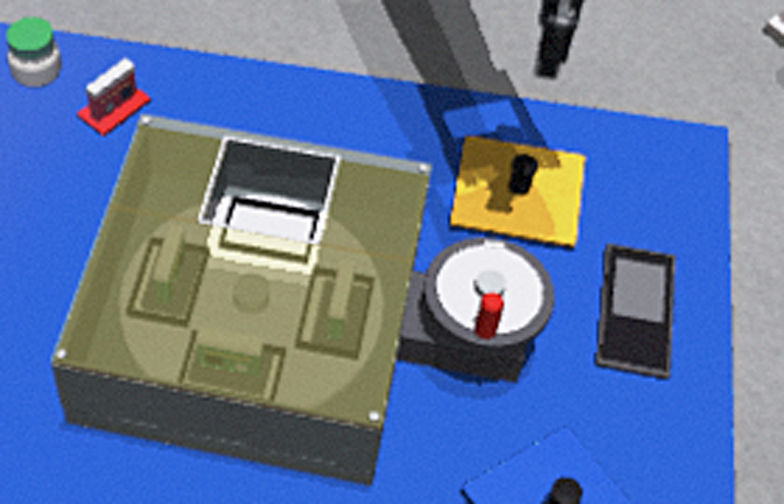

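Run:
```python
from h import *
c=cap('scene')
C=np.array([582,52.1]);yaw=np.radians(-1.6)
R=np.array([[np.cos(yaw),-np.sin(yaw)],[np.sin(yaw),np.cos(yaw)]])
M=[]
for q in [[(338,68),(553,98),(527,217),(305,184)],[(132,163),(277,185),(228,365),(75,342)],[(540,235),(690,258),(648,440),(498,412)]]:
    L=(np.array([ray(c,u/7+265,v/6.5+180,58)[:2] for u,v in q])-C)@R;m=L.mean(0);M.append(m)
    print(m.round(1),np.degrees(np.arctan2(m[1],m[0])).round(1),[np.linalg.norm(L[i]-L[(i+1)%4]).round(0) for i in range(4)],[np.degrees(np.arctan2(*(L[(i+1)%4]-L[i])[::-1])).round(1) for i in range(4)])
d=M[2]-M[1];print(np.degrees(np.arctan2(d[1],d[0])),(M[2]+M[1])/2)
e=(M[2]+M[1])/2-M[0]; print(np.degrees(np.arctan2(e[1],e[0])))
```

```text
[-79.8   2. ] 178.6 [np.float64(90.0), np.float64(65.0), np.float64(90.0), np.float64(65.0)] [np.float64(92.0), np.float64(2.0), np.float64(-88.3), np.float64(-178.5)]
[  4.4 -81.4] -86.9 [np.float64(60.0), np.float64(93.0), np.float64(61.0), np.float64(94.0)] [np.float64(91.5), np.float64(2.2), np.float64(-88.0), np.float64(-178.2)]
[ 4.1 85.4] 87.2 [np.float64(60.0), np.float64(92.0), np.float64(58.0), np.float64(90.0)] [np.float64(91.4), np.float64(-0.2), np.float64(-90.5), np.float64(-179.0)]
90.10684899444216 [4.26707687 1.97972296]
-0.0057116439087576435
```

Run:
```python
from h import *
c=cap('wrist','w22.png')
hsv=cv2.cvtColor(c['image'],cv2.COLOR_RGB2HSV)
st()
```

```text
t 60.77 p [381.9 297.  260.1] psi -1.2 tilt xy deg [-0.39 -0.  ] F [-0.6 -0.2  0.2] w 60.0
```

View pics/w22.png

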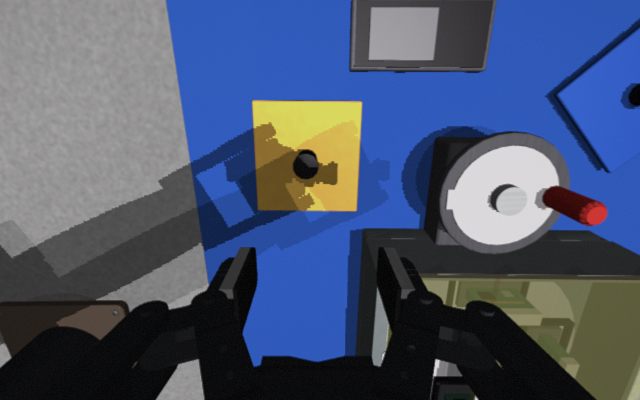

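Run:
```python
from h import *
c=cap('wrist')
print('knob',ray(c,305,163,60)[:2]); P=np.array([ray(c,*p,19)[:2] for p in [(252,100),(363,101),(358,211),(257,209)]]);print(P.round(1),P.mean(0))
d=P[1]-P[0];print(np.degrees(np.arctan2(d[1],d[0])),d)
e=P[2]-P[3];print(np.degrees(np.arctan2(e[1],e[0])))
for a,b in((0,3),(1,2)):
  d=P[a]-P[b];print(np.degrees(np.arctan2(-d[0],d[1])))
```

```text
knob [368.12213542 305.32718196]
[[309.2 369.3]
 [433.3 365.5]
 [430.3 233.8]
 [304.1 239. ]] [369.22530265 301.91833186]
-1.7541291570151087 [124.12480714  -3.80130957]
-2.3357240917322404
-2.2571829722296126
-1.3111317175946497
```

{"op": "jog_arm", "data": {"targets": [[60, -0.29, 0.08, -0.5, 0, -0.04, -0.05], [60, 0, 0, -0.9, 0, 0, 0], [60, 0, 0, -0.9, 0, 0, 0], [60, 0, 0, -0.5, 0, 0, 0], [60, 0, 0, 0, 0, 0, 0]]}}

```text
time_s: 61.45
ee_pos: [374.6, 301.3, 118.5]
ee_rot: [0.72, 0.694, 0.003, 0.001]
force: [-0.2, 0.8, 0.8]
gripper_width: 0.703
```

Run:
```python
from h import *
need([366.5,301,48],-1.6)
```

```text
t 61.45 p [374.6 301.3 118.5] psi -2.1 tilt xy deg [0.36 0.13] F [-0.2  0.8  0.8] w 60.1
need units [-0.162 -0.005 -1.409] rot10 0.05
```

{"op": "jog_arm", "data": {"targets": [[60, -0.16, 0, -0.3, 0, 0.04, 0.05], [60, 0, 0, -0.5, 0, 0, 0], [60, 0, 0, -0.4, 0, 0, 0], [60, 0, 0, -0.05, 0, 0, 0], [60, 0, 0, 0, 0, 0, 0]]}}

```text
time_s: 62.08
ee_pos: [370.4, 303.1, 58.2]
ee_rot: [0.717, 0.697, 0.005, -0.0]
force: [-0.8, -0.7, 0.1]
gripper_width: 0.699
```

Run:
```python
from h import *
need([366.5,301,48],-1.6)
```

```text
t 62.08 p [370.4 303.1  58.2] psi -1.6 tilt xy deg [0.38 0.39] F [-0.8 -0.7  0.1] w 59.7
need units [-0.079 -0.042 -0.204] rot10 -0.0
```

{"op": "jog_arm", "data": {"targets": [[60, -0.08, -0.04, -0.18, -0.03, 0.03, 0], [60, 0, 0, 0, 0, 0, 0], [20, 0, 0, 0, 0, 0, 0], [20, 0, 0, 0, 0, 0, 0], [20, 0, 0, 0, 0, 0, 0]], "newtons": 40}}

```text
time_s: 62.7
ee_pos: [367.4, 301.8, 51.1]
ee_rot: [0.717, 0.697, 0.003, 0.0]
force: [0.4, -0.8, -1.7]
gripper_width: 0.304
```

{"op": "jog_arm", "data": {"targets": [[20, 0, 0, 0, 0, 0, 0], [20, 0, 0, 0, 0, 0, 0]]}}

```text
time_s: 62.95
ee_pos: [367.4, 301.8, 51.1]
ee_rot: [0.717, 0.697, 0.003, 0.0]
force: [0.2, -1.8, -0.1]
gripper_width: 0.306
```

Run:
```python
from h import *
st()
```

```text
t 62.95 p [367.4 301.8  51.1] psi -1.6 tilt xy deg [0.26 0.18] F [ 0.2 -1.8 -0.1] w 26.1
```

{"op": "jog_arm", "data": {"targets": [[20, 0, 0, 0.3, 0, 0, 0], [20, 0, 0, 0.7, 0, 0, 0], [20, 0, 0, 1, 0, 0, 0], [20, 0, 0, 1, 0, 0, 0], [20, 0, 0, 1, 0, 0, 0]]}}

```text
time_s: 63.58
ee_pos: [361.9, 298.7, 252.9]
ee_rot: [0.717, 0.697, -0.004, -0.001]
force: [0.3, 0.2, -3.4]
gripper_width: 0.301
```

{"op": "jog_arm", "data": {"targets": [[20, 0.4, -0.7, 0, 0, 0, 0], [20, 0.5, -0.9, 0, 0, 0, 0], [20, 0.5, -0.9, 0, 0, 0, 0], [20, 0.5, -0.9, 0, 0, 0, 0], [20, 0.4, -0.8, 0, 0, 0, 0]]}}

```text
time_s: 64.2
ee_pos: [479.3, 86.0, 263.5]
ee_rot: [0.714, 0.7, 0.004, 0.002]
force: [0.1, 0.8, -2.5]
gripper_width: 0.304
```

Run:
```python
from h import *
need([498,54.4,200],-1.6)
```

```text
t 64.2 p [479.3  86.  263.5] psi -1.1 tilt xy deg [0.54 0.17] F [ 0.1  0.8 -2.5] w 26.0
need units [ 0.375 -0.632 -1.271] rot10 -0.05
```

{"op": "jog_arm", "data": {"targets": [[20, 0.3, -0.5, 0, 0, 0.05, -0.05], [20, 0, 0, -0.4, 0, 0, 0], [20, 0, 0, -0.5, 0, 0, 0], [20, 0, 0, 0, 0, 0, 0]]}}

```text
time_s: 64.7
ee_pos: [494.8, 56.2, 219.9]
ee_rot: [0.719, 0.695, 0.001, -0.0]
force: [-0.7, 0.3, -3.1]
gripper_width: 0.307
```

Run:
```python
from h import *
need([498,54.4,180],-1.6)
```

```text
t 64.7 p [494.8  56.2 219.9] psi -2.0 tilt xy deg [0.11 0.12] F [-0.7  0.3 -3.1] w 26.2
need units [ 0.064 -0.036 -0.797] rot10 0.04
```

{"op": "jog_arm", "data": {"targets": [[20, 0.04, -0.03, -0.2, 0, 0, 0.04], [20, 0, 0, -0.4, 0, 0, 0], [20, 0, 0, -0.2, 0, 0, 0], [20, 0, 0, 0, 0, 0, 0]]}}

```text
time_s: 65.2
ee_pos: [498.5, 54.9, 182.3]
ee_rot: [0.716, 0.698, 0.003, 0.002]
force: [0.8, 0.0, -2.6]
gripper_width: 0.306
```

Run:
```python
from h import *
need([498,54.4,170],-1.6)
cap('scene','s23.png'); c=cap('wrist','w23.png')
a=cv2.imread('pics/s23.png');cv2.imwrite('pics/z23.png',cv2.resize(a[120:250,240:420],None,fx=4.3,fy=4.3))
```

```text
t 65.2 p [498.5  54.9 182.3] psi -1.5 tilt xy deg [0.47 0.08] F [ 0.8  0.  -2.6] w 26.2
need units [-0.011 -0.01  -0.247] rot10 -0.01
```

View pics/z23.png

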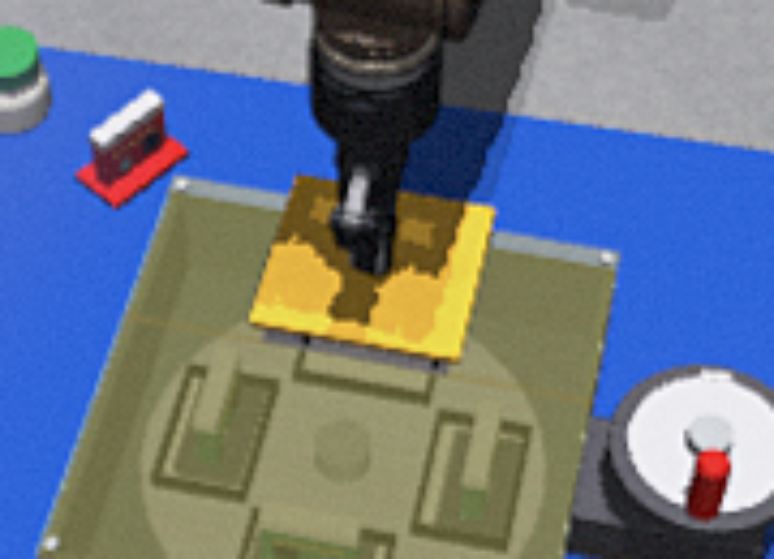

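View pics/w23.png

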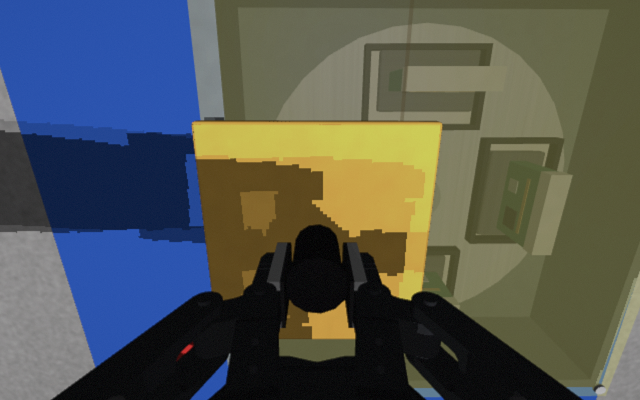

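{"op": "jog_arm", "data": {"targets": [[20, -0.02, -0.01, -0.12, 0, 0.04, 0], [20, 0, 0, -0.1, 0, 0, 0], [20, 0, 0, 0, 0, 0, 0]]}}

```text
time_s: 65.68
ee_pos: [498.9, 54.3, 173.1]
ee_rot: [0.716, 0.698, 0.002, 0.002]
force: [0.0, -0.2, -2.1]
gripper_width: 0.302
```

{"op": "jog_arm", "data": {"targets": [[20, 0, 0, -0.08, 0, 0, 0], [20, 0, 0, -0.06, 0, 0, 0], [20, 0, 0, -0.05, 0, 0, 0], [20, 0, 0, 0, 0, 0, 0]]}}

```text
time_s: 66.18
ee_pos: [499.0, 54.3, 162.9]
ee_rot: [0.716, 0.698, 0.002, 0.001]
force: [-0.4, 0.1, -2.9]
gripper_width: 0.305
```

Run:
```python
from h import *
need([498,54.4,160],-1.6)
```

```text
t 66.17 p [499.   54.3 162.9] psi -1.5 tilt xy deg [0.3  0.06] F [-0.4  0.1 -2.9] w 26.0
need units [-0.019  0.002 -0.058] rot10 -0.01
```

Inside the port without contact. The last few mm.

{"op": "jog_arm", "data": {"targets": [[20, -0.01, 0, -0.05, 0, 0, 0], [20, 0, 0, -0.04, 0, 0, 0], [20, 0, 0, -0.03, 0, 0, 0], [20, 0, 0, 0, 0, 0, 0]]}}

```text
time_s: 66.68
ee_pos: [498.9, 54.2, 160.3]
ee_rot: [0.716, 0.698, 0.002, 0.001]
force: [0.7, 0.3, -2.9]
gripper_width: 0.3
```

{"op": "jog_arm", "data": {"targets": [[20, 0, 0, -0.04, 0, 0, 0], [20, 0, 0, 0, 0, 0, 0]]}}

```text
time_s: 66.92
ee_pos: [499.3, 54.2, 160.1]
ee_rot: [0.716, 0.698, 0.002, 0.002]
force: [0.4, 0.6, -1.6]
gripper_width: 0.303
```

Stopped at the expected 160.1. Release and withdraw.

{"op": "jog_arm", "data": {"targets": [[60, 0, 0, 0, 0, 0, 0], [60, 0, 0, 0, 0, 0, 0], [60, 0, 0, 0, 0, 0, 0], [60, 0, 0, 0.4, 0, 0, 0], [60, 0, 0, 0.8, 0, 0, 0]]}}

```text
time_s: 67.55
ee_pos: [497.6, 54.3, 217.3]
ee_rot: [0.716, 0.698, -0.0, -0.001]
force: [1.1, 0.4, 0.6]
gripper_width: 0.702
```

{"op": "jog_arm", "data": {"targets": [[60, 0, 0, 0.9, 0, 0, 0], [60, 0, -0.6, 0.6, 0, 0, 0], [60, 0, -0.9, 0, 0, 0, 0], [60, 0, -0.9, 0, 0, 0, 0], [60, 0, -0.6, 0, 0, 0, 0]]}}

```text
time_s: 68.18
ee_pos: [499.2, -98.2, 299.9]
ee_rot: [0.714, 0.7, 0.003, 0.004]
force: [0.3, 0.2, 0.1]
gripper_width: 0.704
```

{"op": "jog_arm", "data": {"targets": [[60, 0, -0.8, 0, 0, 0, 0], [60, 0, -0.9, 0, 0, 0, 0], [60, 0, -0.6, 0, 0, 0, 0], [60, 0, 0, 0, 0, 0, 0], [60, 0, 0, 0, 0, 0, 0]]}}

```text
time_s: 68.8
ee_pos: [498.7, -218.6, 299.6]
ee_rot: [0.715, 0.699, 0.003, 0.004]
force: [-0.3, -0.5, 0.4]
gripper_width: 0.703
```

Run:
```python
from h import *
st()
c=cap('scene','s24.png');a=c['image'][:,:,::-1]
cv2.imwrite('pics/z24.png',cv2.resize(a[120:300,230:510],None,fx=2.8,fy=2.8,interpolation=cv2.INTER_CUBIC))
b=cap('side','d24.png')['image'][:,:,::-1]
cv2.imwrite('pics/z24b.png',cv2.resize(b[110:350,160:440],None,fx=2.4,fy=2.4,interpolation=cv2.INTER_CUBIC))
```

```text
t 68.8 p [ 498.7 -218.6  299.6] psi -1.3 tilt xy deg [ 0.62 -0.07] F [-0.3 -0.5  0.4] w 60.1
```

View pics/z24.png

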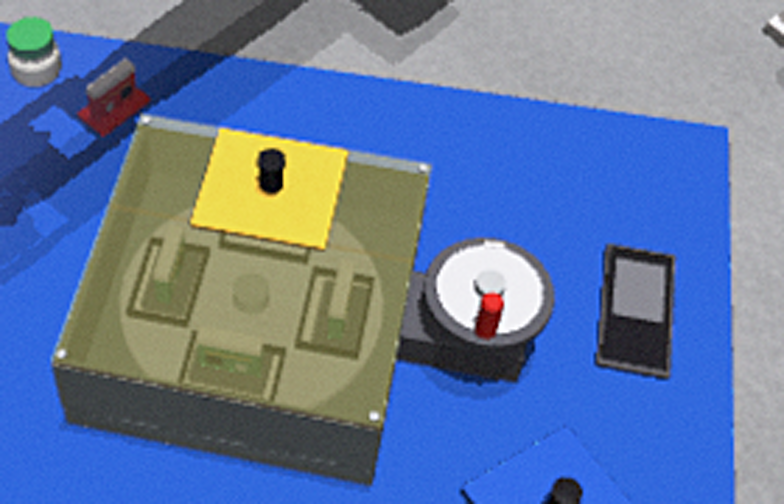

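View pics/z24b.png

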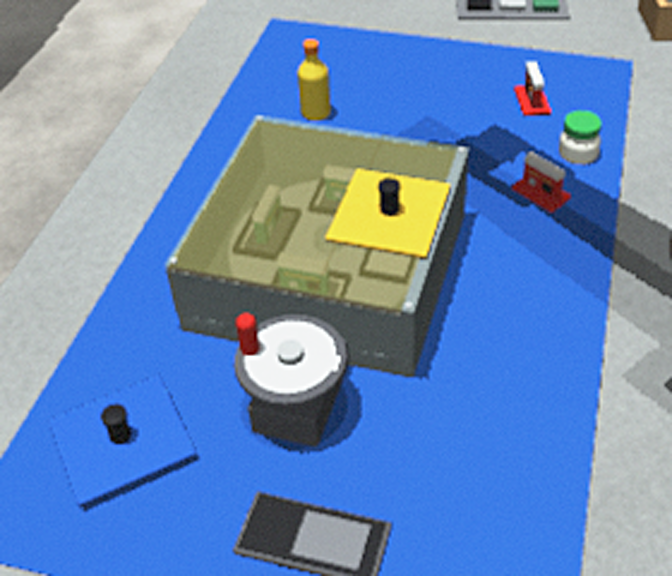

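Run:
```python
from h import *
c=cap('scene')
P=np.array([ray(c,u/2.8+230-.3,v/2.8+120-.3,128)[:2] for u,v in [(221,128),(348,150),(326,248),(190,224)]])
print(P.round(1),P.mean(0),[np.linalg.norm(P[i]-P[(i+1)%4]).round(0) for i in range(4)])
st(); ticket.close_job()
```

```text
[[438.   -7.9]
 [441.7 122. ]
 [564.1 120. ]
 [561.4 -11.8]] [501.30915059  55.60841415] [np.float64(130.0), np.float64(122.0), np.float64(132.0), np.float64(123.0)]
t 68.95 p [ 498.9 -218.1  299.8] psi -1.3 tilt xy deg [ 0.63 -0.09] F [ 0.1  0.2 -0.4] w 60.0
the job is handed in; nothing more can be done
```

The job is done and handed in at about 69 s of the 210 s allowed. I lifted the lid off by its knob and set it on the mat. I cranked the first nest square and stood the three green cassettes in three nests, with two wheel turns between each. Then I turned on to the empty fourth nest and put the lid back.

**Last checks**
- **Cassettes:** the camera images show all three standing in their frames. When I lowered each one, it stopped at floor height.
- **Wheel:** it stands at about 0° at the handle. The nest centres read square within 0.2°, but some frame edges read up to about 2° off, which is about what I can read from those pixels.
- **Lid:** the measured outline (about 123 x 131 mm, centred 2–4 mm from the port) and the stopping height of 160.1 mm agree with it sitting flat in the port.
- **Left alone:** the bottle, jar, phone, red look-alikes and blue lid show no change in the images. The gripper ended open and clear of everything.

No check failed. I saw nothing get knocked aside during the run.

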